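# Walk the kit tray over the bay's retaining strip and home against its stop

### The job

Put the red kit tray into its bay, front end first: raise its front edge over the retaining strip while its rear edge still rests on the bench, push it on until the rear edge drops behind the strip, then slide it gently home until it just touches the rubber-faced rear stop, and let go. The stop is only finger-tight and is set differently every time, so feel for it and do not shift it. Never ram or squeeze the tray against the bay, spill nothing from it, and leave the things around it where they are.

Things in the scene. Friction and masses are not known exactly. Their poses are not given: they have to be found in the camera images.
- bay: Grey sheet-metal tray bay fixed to the bench. Origin on the bench under the middle of its front retaining strip; x points into the bay (push direction), z up. Strip: x -5 to 5 mm, round top 16 mm over the bench. Bay floor 4 mm over the bench. Side guides 30 mm high, 117 mm apart, flared in front of the strip, where they reach to x -32 mm.
- stop_zone (a point): A point fixed on the bay, 176 mm behind the strip's middle and 17.5 mm over the bench. The flat, upright black rubber face of the rear stop (88 mm wide, 8 to 28 mm over the bench) lies somewhere from 12 mm in front of this point to 12 mm behind it; its setting is not measured. The stop slides on its slots, away from the strip, if pushed with more than about 12 N. Axes as the bay's.
- tray: Red open steel tray, 150 (x) x 110 (y) x 36 mm high, flat underside, 0.5 to 0.8 kg with its contents, drag when slid under 6 N. Origin: centre of its underside; x points to its front end, z up. A steel bow handle stands up at each end.
- front_bow (a point): Middle of the front bow's bar: an 8 mm round bar along the tray's y, 68 mm wide, 60 mm above the tray's underside (24 mm clear above its rim), 4 mm inside the tray's front end. Axes as the tray's. It may be taken from above with the fingers on either side along the tray's x, and turns between the fingers.
- rear_bow (a point): Middle of the rear bow's bar, the same as the front one, 4 mm inside the tray's rear end. Axes as the tray's.
- nose (a point): Lower front edge of the tray, its middle: 75 mm ahead of the tray's origin. Axes as the tray's.
- heel (a point): Lower rear edge of the tray, its middle: 75 mm behind the tray's origin. Axes as the tray's.
- disc: Black adapter disc, 57 mm across, 20 mm high, loose in the tray's rear compartment. Origin: centre of its underside.
- tab1: Blue pull tab with oblong foot, 36x28x26 mm, loose in the tray's front compartment. Origin: centre of its underside.
- tab2: Blue pull tab with round foot, 30x30x26 mm, loose in the tray's front compartment. Origin: centre of its underside.
- spray_bottle: Bystander: small clear atomiser bottle, 38x38x120 mm, left of the bay. Origin: centre of its foot.
- foam_block: Bystander: black foam sanding block, 48x88x32 mm, left of the bay. Origin: centre of its underside.
- tap: Bystander: black hand tap (knock-down punch), 14x78x14 mm, lying on the mat. Origin: centre of its underside.
Mind the look-alikes: they are no part of the job. What is shaped like the tab1 but turquoise or yellow is not meant.

How it is judged:
By the outcome, as a careful person would: the job done as asked, in the order asked, and still so for the second after the job is handed in, with the robot touching nothing.
It also fails if it takes over 72 s, if anything falls off the work surface, if the arm or the gripper's body presses on something with over 40 N, if the wrist force passes 120 N, or if a joint passes its speed limit or range.

### The arm

A 7-joint arm with a two-finger parallel gripper is mounted at the origin on a cart in front of the work surface, level with it; the furniture and walls round the work are solid. World frame = base frame: x ahead of the robot, y to its left, z up, the work surface at z = 0. Lengths are in m, angles in rad, forces in N, time in s.
With the tool pointing down it reaches from about 0.425 to 0.925 m from the base axis. Payload 6.8 kg.
Tool frame: the origin (TCP) lies midway between the tips of the shut fingers; the grasp point (between the pads) lies 19 mm behind it (bot.grasp_offset is the distance from the TCP to the grasp point, in m); z points along the fingers, x is the direction in which the jaws open and shut, and the axes are right-handed (so a half turn about z gives the same grasp; the last joint's range is limited). The gripper opens to 85 mm and grips with 20 to 120 N. Pads are 22 mm wide; open, the fingers measure 114 mm over their backs; the gripper's body (76 mm by 85 mm) begins 54 mm behind the grasp point. The pads swing forward as they close: fully open they stand 13 mm farther back than shut.
Start: joints at [-1.256, 0.477, 0.022, 1.555, -0.011, 1.109, -0.083], TCP at [0.277, 0.616, 0.231] pointing down, gripper open.
Joint ranges: [-2.96, 2.96], [-0.34, 2.1], [-1.41, 1.46], [0.24, 2.44], [-1.37, 4.51], [0.17, 1.92], [-2.96, 2.96]. Speed limits (rad/s): [2.39, 2.39, 3.14, 3.14, 3.14, 3.14, 3.14].

### API

Orientations are given as a unit quaternion [w, x, y, z].
In Python, from station import bot, imaging gives the robot as it stands. The module is installed in compiled form; this text tells all that it offers.
- The arm moves only by the tool apply_moves, never from a script. Its argument "increments" is a list of rows, each a list of 7 numbers: the shift along the tool's x, y, z in mm, then the turn, a rotation vector about the tool's x, y, z in degrees, then the closure, from -1 (fully open) to 1 (shut). In form: [[dx, dy, dz, rx, ry, rz, grip], ...]. A call has exactly 8 rows; each row shifts and turns the pose as measured when the row begins, along the tool's axes as they then stand; what a row does not reach is not made up. A row lasts 1/8 s, in which the tool goes at most 62.5 mm and 10.7 degrees, less where a joint would pass 70% of its speed; a pose out of reach is approached as far as the arm can. A call with a gripper value outside its range is refused whole. The fingers move at their own pace and stop on an object; "grip_force" is the grip in N (left out, the last holds). Time passes only in rows, so rows that do not move let the fingers close, or fill a call up. It gives the time, the measured TCP pose, the force and the opening at its end, in the units of the state.
- bot.get_obs(): the state, without advancing time (a new reading comes with each control period).
- imaging.read_camera(name): name is "side" or "top"; returns the picture (480x640x3 uint8, red, green, blue); there is no depth.
- imaging.get_calibration(name): a dict with "K" (3x3 intrinsics, pixels), "k1" (the pictures are not rectified: a ray, as slopes to the right and down, at radius r is drawn at 1 + k1 r^2 times it, then the intrinsics apply), "extrinsics" (4x4, takes a point from camera to world coordinates). Camera axes: x right, y down, z forward; pixel columns grow to the right and rows downward; lengths in m; the calibration is good to about 2 mm. A picture is of the moment at which its call begins. get_calibration takes no time and is no camera call.
- bot.hand_in(): hands the job in, once; it reports no verdict.
The state is a dict: "t": time; "q": joint angles; "joint_vel": joint speeds; "joint_torque": joint torques, N m; "eef_pos": TCP position; "tool_rot": TCP orientation; "contact_force": force on the tool from outside, world axes, zero at the start; "torque": the same for the moment, N m; "gripper_width": opening from 0.0 (shut) to 1.0 (fully open).
Only numpy, scipy, OpenCV 4.12 (cv2) and the standard library are available. Lean on these libraries where they do the work, as an engineer would, in place of code of your own. Each camera call takes 0.05 s, during which the arm holds its last target.

## Working session

There is one attempt and no reset: what is moved stays moved. The work goes in short steps, Python scripts to look and compute and a tool call to move; the robot and the scene stay as the last step left them, time stands still between calls to the robot, and variables do not carry over. Pictures are saved under pics/ and viewed, and the job is handed in when it is done.

Besides the shell and the picture viewer there is one more tool, called after ">>>" by a JSON object that holds its "method" and its "body". apply_moves: Moves the arm, as the interface text tells. Its arguments: {"type":"object","properties":{"increments":{"type":"array","items":{"type":"array","items":{"type":"number"}}},"grip_force":{"type":"number"}},"required":["increments"]}

```bash
ls; mkdir -p pics; python3 - <<'E'
from station import bot, imaging
import cv2
print(bot.get_obs(), bot.grasp_offset)
for n in ("side","top"):
    im=imaging.read_camera(n); cv2.imwrite(f"pics/{n}0.png",im[:,:,::-1])
    print(n,imaging.get_calibration(n))
E
```

```text
pics
{'t': 0.0, 'q': array([-1.25607028,  0.47777633,  0.02235508,  1.55645861, -0.01153323,
        1.10929224, -0.0831133 ]), 'joint_vel': array([ 9.88371142e-04, -9.94054529e-04, -5.53753637e-05, -6.34021910e-04,
       -1.17113033e-03, -1.33726657e-03,  3.22162734e-04]), 'joint_torque': array([-5.98123770e-04, -5.96440315e+01,  1.60748418e+00, -2.81208247e+01,
        1.24620635e-02,  9.02533997e-03, -7.05655950e-06]), 'eef_pos': array([0.27674912, 0.61500761, 0.23033892]), 'tool_rot': array([ 5.36155673e-04,  8.39748934e-01,  5.42974135e-01, -7.26933031e-04]), 'contact_force': array([ 0.16887004, -0.34783355,  0.02086089]), 'torque': array([-0.03314858,  0.01779621, -0.03155781]), 'gripper_width': 0.9982248173988268} 0.0187
side {'K': array([[589.17874155,   0.        , 324.62472567],
       [  0.        , 589.17874155, 231.65883496],
       [  0.        ,   0.        ,   1.        ]]), 'k1': -0.04080490705900118, 'extrinsics': array([[ 0.99716748, -0.06032298,  0.04492392,  0.46359683],
       [-0.07361139, -0.66011227,  0.74755144, -0.89343915],
       [-0.0154397 , -0.7487409 , -0.66268295,  0.73621334],
       [ 0.        ,  0.        ,  0.        ,  1.        ]])}
top {'K': array([[513.0782355 ,   0.        , 316.72662331],
       [  0.        , 513.0782355 , 236.00165602],
       [  0.        ,   0.        ,   1.        ]]), 'k1': 0.03867685212621798, 'extrinsics': array([[ 2.73258252e-02, -9.84500272e-01,  1.73241202e-01,
         3.12447580e-01],
       [-9.99613007e-01, -2.78150988e-02, -3.96684142e-04,
        -1.95916622e-01],
       [ 5.20925679e-03, -1.73163319e-01, -9.84879347e-01,
         1.04206506e+00],
       [ 0.00000000e+00,  0.00000000e+00,  0.00000000e+00,
         1.00000000e+00]])}
```

View pics/side0.png

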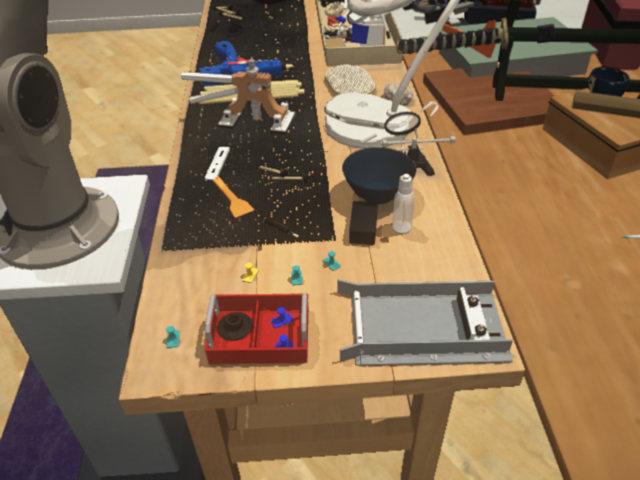

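View pics/top0.png

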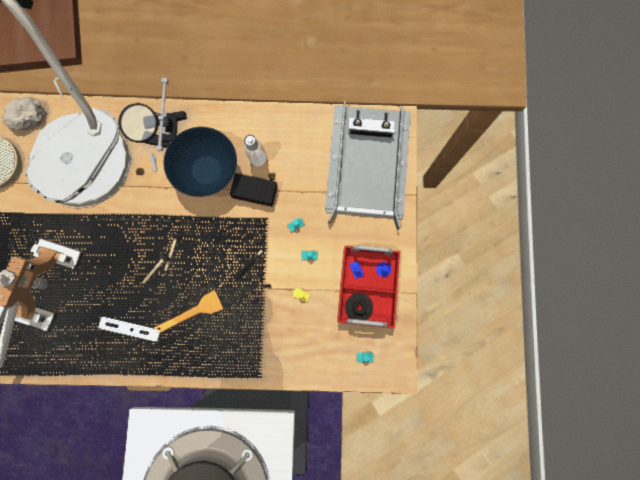

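The top view shows the red tray around (369,287) with its front (blue tabs) facing up, and the bay around (368,165) ahead of it. The side view shows the tray at (257,328) and the bay at (425,322). The turquoise and yellow tabs lie outside the tray.

```bash
cat > h.py <<'E'
import numpy as np, cv2
from station import bot, imaging
def cal(n):
    c=imaging.get_calibration(n); return c["K"],c["k1"],c["extrinsics"]
def ray(n,uv):
    K,k1,E=cal(n)
    d=cv2.undistortPoints(np.array([[uv]],float),K,np.array([k1,0,0,0,0.]))[0,0]
    return E[:3,3],E[:3,:3]@np.array([d[0],d[1],1])
def onz(n,uv,z):
    o,d=ray(n,uv); return o+d*(z-o[2])/d[2]
def tri(a,b):
    o1,d1=ray("side",a);o2,d2=ray("top",b)
    d1=d1/np.linalg.norm(d1);d2=d2/np.linalg.norm(d2)
    s=np.linalg.lstsq(np.c_[d1,-d2],o2-o1,rcond=None)[0]
    p,q=o1+s[0]*d1,o2+s[1]*d2
    return (p+q)/2,np.linalg.norm(p-q)
def proj(n,P):
    K,k1,E=cal(n); R=E[:3,:3].T
    P=np.atleast_2d(np.array(P,float))
    return cv2.projectPoints(P,cv2.Rodrigues(R)[0],-R@E[:3,3],K,np.array([k1,0,0,0,0.]))[0][:,0]
def crop(im,x0,y0,w,h,s,fn):
    c=cv2.resize(im[y0:y0+h,x0:x0+w],None,fx=s,fy=s,interpolation=cv2.INTER_CUBIC)
    cv2.imwrite(fn,c[:,:,::-1])
E
python3 - <<'E'
from h import *
t=cv2.imread("pics/top0.png")[:,:,::-1]; s=cv2.imread("pics/side0.png")[:,:,::-1]
crop(t,310,90,120,250,2.4*1,"pics/c_top_all.png")
crop(t,320,95,100,75*2//2+60,6-1.6,"pics/c_bay.png")
crop(t,325,235,90,100,6,"pics/c_tray.png")
crop(s,190,270,140,110,5.4,"pics/s_tray.png")
crop(s,330,270,190,110,4.2,"pics/s_bay.png")
E
```

```text
(no output)
```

View pics/c_bay.png

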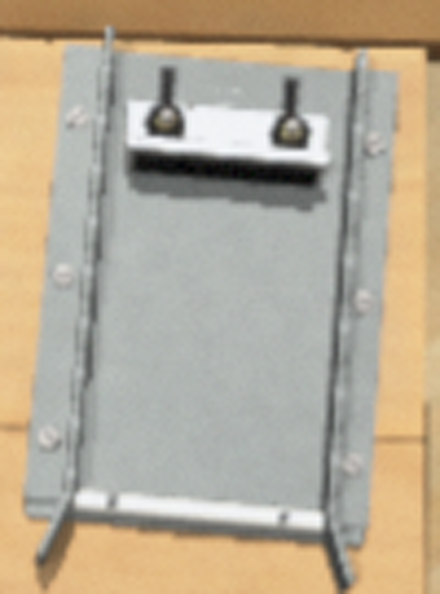

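View pics/c_tray.png

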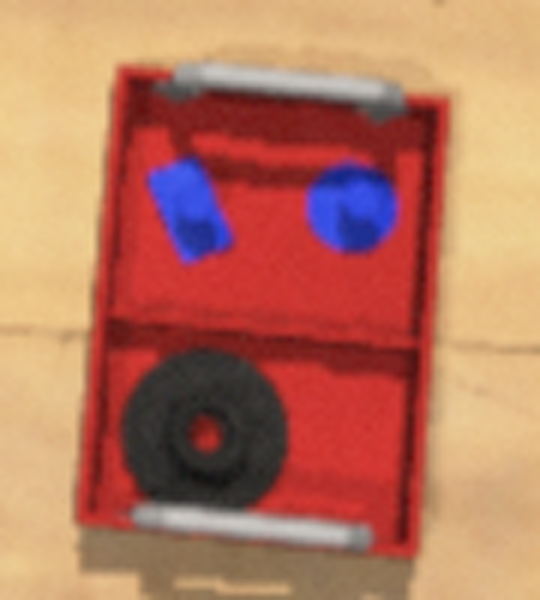

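View pics/s_tray.png

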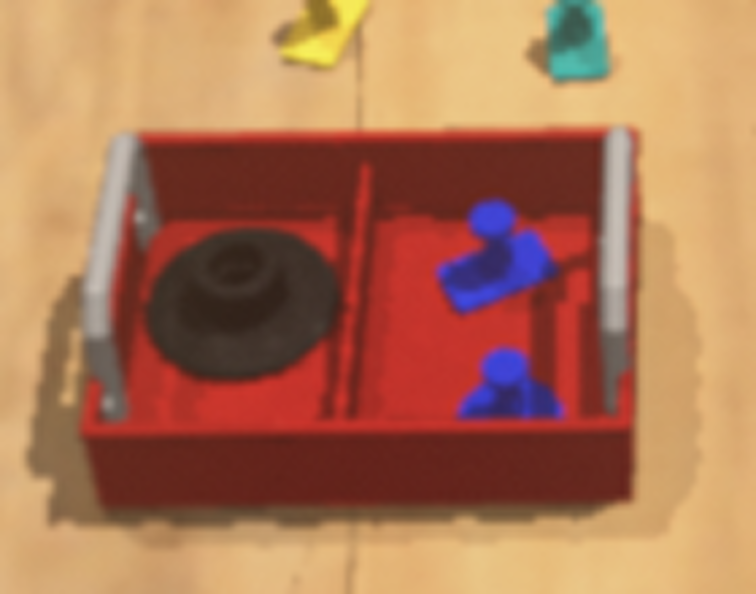

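View pics/s_bay.png

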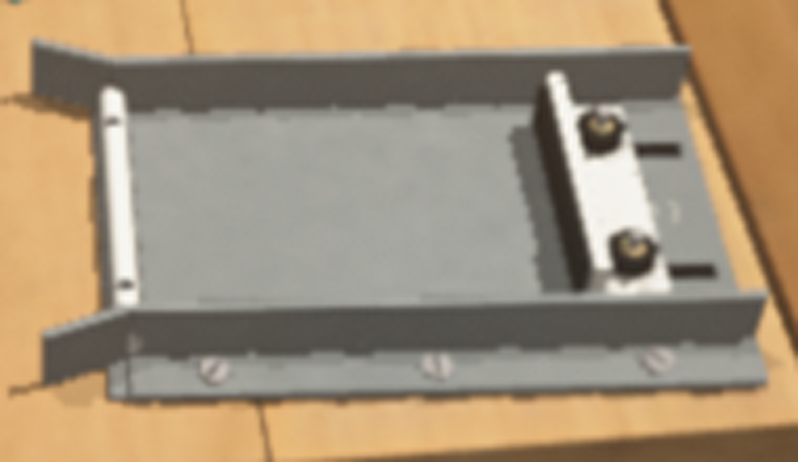

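```bash
python3 - <<'E'
from h import *
np.set_printoptions(precision=4,suppress=True)
T=lambda X,Y,o,s:(o[0]+(X+.5)/s-.5,o[1]+(Y+.5)/s-.5)
tt=lambda X,Y:T(X,Y,(325,235),6); st=lambda X,Y:T(X,Y,(190,270),5.4)
tb=lambda X,Y:T(X,Y,(320,95),4.4); sb=lambda X,Y:T(X,Y,(330,270),4.2)
def an(v): return np.degrees(np.arctan2(v[1],v[0]))
c=[onz("top",tt(*p),.036) for p in [(117,67),(450,98),(416,556),(80,522)]]
print("rim",c, "sizes",[np.linalg.norm(c[i]-c[(i+1)%4]) for i in range(4)],"ctr",np.mean(c,0),an(c[0]-c[3]),an(c[1]-c[2]))
cs=[onz("side",st(*p),.036) for p in [(637,132),(632,432),(83,432),(130,135)]]
print("rim side",cs,"ctr",np.mean(cs,0),an(cs[0]-cs[3]),an(cs[1]-cs[2]))
f=[onz("top",tt(*p),.062) for p in [(180,74),(402,95)]]; r=[onz("top",tt(*p),.062) for p in [(138,516),(370,537)]]
print("bows",np.mean(f,0),np.mean(r,0),np.linalg.norm(f[0]-f[1]),np.linalg.norm(np.mean(f,0)-np.mean(r,0)),an(np.mean(f,0)-np.mean(r,0)))
print("tri front bow L/R ends",tri(st(619,135),tt(180,74)),tri(st(613,325),tt(402,95)))
# bay
s=[onz("top",tb(*p),.0155) for p in [(77,497),(324,521)]]
print("strip",s,np.mean(s,0),np.linalg.norm(s[0]-s[1]),an(s[0]-s[1])-90)
s=[onz("side",sb(*p),.0155) for p in [(110,92),(127,304)]]
print("strip side",s,np.mean(s,0),np.linalg.norm(s[0]-s[1]),an(s[0]-s[1])-90)
g=[onz("top",tb(*p),.030) for p in [(110,30),(70,495),(362,55),(328,510)]]
print("guides",g,an(g[0]-g[1]),an(g[2]-g[3]),g[1]-g[3])
print("guide side", [onz("side",sb(*p),.03) for p in [(690,48),(112,62),(765,296),(128,310)]])
print("rubber top", [onz("top",tb(*p),.028) for p in [(130,150),(328,167)]],"bot",[onz("top",tb(*p),.008) for p in [(132,174),(318,188)]])
print("rubber side",[onz("side",sb(*p),.028) for p in [(543,85),(585,270)]],"bot",[onz("side",sb(*p),.008) for p in [(537,118),(578,290)]])
E
```

```text
rim [array([ 0.4713, -0.2511,  0.036 ]), array([ 0.4641, -0.3612,  0.036 ]), array([ 0.315, -0.35 ,  0.036]), array([ 0.3227, -0.2418,  0.036 ])] sizes [np.float64(0.11027984841125585), np.float64(0.1494435312163205), np.float64(0.10840783619736175), np.float64(0.14889045407146972)] ctr [ 0.3933 -0.301   0.036 ] -3.5758695388277046 -4.294829272992569
rim side [array([ 0.4727, -0.2516,  0.036 ]), array([ 0.4656, -0.3612,  0.036 ]), array([ 0.3163, -0.3488,  0.036 ]), array([ 0.3219, -0.2397,  0.036 ])] ctr [ 0.3941 -0.3003  0.036 ] -4.501190679659243 -4.756253595258329
bows [ 0.4631 -0.3058  0.062 ] [ 0.3226 -0.2952  0.062 ] 0.07161867792981953 0.14087867209847238 -4.293213015532569
tri front bow L/R ends (array([ 0.4668, -0.2705,  0.0557]), np.float64(0.0007268117713824078)) (array([ 0.4618, -0.342 ,  0.0582]), np.float64(0.0009724913854290668))
strip [array([ 0.5534, -0.2365,  0.0155]), array([ 0.5452, -0.3516,  0.0155])] [ 0.5493 -0.2941  0.0155] 0.11540521409039271 -4.081016302141407
strip side [array([ 0.5529, -0.2342,  0.0155]), array([ 0.5473, -0.3383,  0.0155])] [ 0.5501 -0.2862  0.0155] 0.1042734917557082 -3.0777534458908917
guides [array([ 0.7782, -0.2469,  0.03  ]), array([ 0.5509, -0.2327,  0.03  ]), array([ 0.7689, -0.3667,  0.03  ]), array([ 0.5471, -0.3513,  0.03  ])] -3.5681244006105772 -3.9939966026162184 [0.0037 0.1185 0.    ]
guide side [array([ 0.7803, -0.2446,  0.03  ]), array([ 0.5536, -0.2317,  0.03  ]), array([ 0.7722, -0.3662,  0.03  ]), array([ 0.5456, -0.3522,  0.03  ])]
rubber top [array([ 0.7193, -0.2576,  0.028 ]), array([ 0.7134, -0.3511,  0.028 ])] bot [array([ 0.7152, -0.26  ,  0.008 ]), array([ 0.7106, -0.3494,  0.008 ])]
rubber side [array([ 0.7188, -0.257 ,  0.028 ]), array([ 0.712 , -0.3473,  0.028 ])] bot [array([ 0.7194, -0.2561,  0.008 ]), array([ 0.7141, -0.3408,  0.008 ])]
```

```bash
cat >> h.py <<'E'
from scipy.spatial.transform import Rotation as Ro
np.set_printoptions(precision=4,suppress=True)
B0=np.array([.5495,-.2925,0]); BY=-3.6
def bay(p):
    c,s=np.cos(np.radians(BY)),np.sin(np.radians(BY)); d=np.array(p)-B0
    return np.array([c*d[0]+s*d[1],-s*d[0]+c*d[1],d[2]])*1000
def unbay(b):
    c,s=np.cos(np.radians(BY)),np.sin(np.radians(BY)); b=np.array(b)/1000
    return B0+np.array([c*b[0]-s*b[1],s*b[0]+c*b[1],b[2]])
def pose():
    o=bot.get_obs(); q=o["tool_rot"]; return o,np.array(o["eef_pos"]),Ro.from_quat([q[1],q[2],q[3],q[0]])
def Rd(h): # pointing down, tool x heading h deg
    c,s=np.cos(np.radians(h)),np.sin(np.radians(h))
    return Ro.from_matrix(np.array([[c,s,0],[s,-c,0],[0,0,-1.]]))
def st():
    o,p,R=pose(); m=R.as_matrix()
    print("t %.2f"%o["t"],"p",p,"hd %.2f"%np.degrees(np.arctan2(m[1,0],m[0,0])),"z",m[:,2],"F",o["contact_force"],"M",o["torque"],"w %.3f"%o["gripper_width"],"bay(grasp)",bay(p-m[:,2]*bot.grasp_offset))
def plan(wps,n):
    "wps: list of (pos,heading); n rows for each"
    _,p,R=pose()
    for (P,h),k in zip(wps,n):
        P=np.array(P);T=Rd(h); rv=(R.inv()*T).as_rotvec()
        for i in range(k):
            R2=R*Ro.from_rotvec(rv/k); p2=p+(P-p)/(k-i)
            print(np.round(R.inv().apply(p2-p)*1000,1).tolist(),np.round(np.degrees(rv/k),2).tolist())
            R,p=R2,p2
E
python3 - <<'E'
from h import *
for n,l in {"top":[(20,270),(200,160),(165,80),(253,140),(160,115),(95,130)]}.items():
    for p in l: print(n,p,onz(n,p,0.0)[:2],onz(n,p,.15)[:2])
for a,b in [((243,73),(5,280)),((405,178),(250,142)),((453,140),(164,82)),((260,105),(20,262))]: print(tri(a,b))
a=np.radians
W=[]
for az,r,z,h in [(62,.66,.27,60),(40,.62,.29,40),(18,.60,.29,20),(0,.58,.29,8),(-18,.56,.27,-1),(-33.4,.556,.2,-4.2)]:
    W.append(((r*np.cos(a(az)),r*np.sin(a(az)),z),h))
plan(W,[2,5,5,4,4,4])
E
```

```text
top (20, 270) [0.4097 0.3971] [0.3957 0.3117]
top (200, 160) [0.6515 0.0541] [0.6027 0.0181]
top (165, 80) [0.8284 0.1405] [0.7541 0.0921]
top (253, 140) [ 0.6991 -0.0552] [ 0.6435 -0.0755]
top (160, 115) [0.7485 0.1453] [0.6857 0.0962]
top (95, 130) [0.7101 0.2788] [0.6529 0.2105]
(array([0.3703, 0.3415, 0.1341]), np.float64(0.0179438062532426))
(array([ 0.6549, -0.0651,  0.1158]), np.float64(0.005346401935429185))
(array([0.7926, 0.1206, 0.0679]), np.float64(0.003988901143556116))
(array([0.4062, 0.3744, 0.0354]), np.float64(0.031963090273751986))
[-8.0, 21.7, -19.8] [0.01, 0.05, 2.89]
[-6.9, 22.1, -19.8] [0.01, 0.05, 2.89]
[-15.4, 47.0, -4.0] [0.0, 0.0, 4.0]
[-12.1, 48.0, -4.0] [0.0, 0.0, 4.0]
[-8.7, 48.7, -4.0] [0.0, 0.0, 4.0]
[-5.3, 49.2, -4.0] [0.0, 0.0, 4.0]
[-1.8, 49.4, -4.0] [0.0, 0.0, 4.0]
[-12.7, 45.0, 0.0] [0.0, 0.0, 4.0]
[-9.6, 45.7, 0.0] [0.0, 0.0, 4.0]
[-6.4, 46.3, 0.0] [0.0, 0.0, 4.0]
[-3.1, 46.6, 0.0] [0.0, 0.0, 4.0]
[0.1, 46.7, 0.0] [0.0, 0.0, 4.0]
[-13.7, 44.4, -0.0] [-0.0, 0.0, 3.0]
[-11.3, 45.0, -0.0] [-0.0, 0.0, 3.0]
[-8.9, 45.5, -0.0] [-0.0, 0.0, 3.0]
[-6.5, 45.9, -0.0] [-0.0, 0.0, 3.0]
[-17.8, 41.2, 5.0] [-0.0, 0.0, 2.25]
[-16.1, 41.9, 5.0] [-0.0, 0.0, 2.25]
[-14.5, 42.5, 5.0] [-0.0, 0.0, 2.25]
[-12.8, 43.0, 5.0] [-0.0, 0.0, 2.25]
[-16.5, 33.5, 17.5] [-0.0, -0.0, 0.8]
[-16.1, 33.8, 17.5] [-0.0, -0.0, 0.8]
[-15.6, 34.0, 17.5] [-0.0, -0.0, 0.8]
[-15.1, 34.2, 17.5] [-0.0, -0.0, 0.8]
```

>>> {"method": "apply_moves", "body": {"increments": [[-8,22,-20,0,0,3,-1],[-7,22,-20,0,0,3,-1],[-15,47,-4,0,0,4,-1],[-12,48,-4,0,0,4,-1],[-9,49,-4,0,0,4,-1],[-5,49,-4,0,0,4,-1],[-2,49,-4,0,0,4,-1],[-13,45,0,0,0,4,-1]], "grip_force": 50}}

```text
t: 1.1
eef_pos: [0.5031, 0.3361, 0.3051]
tool_rot: [-0.002, 0.958, 0.288, 0.005]
contact_force: [0.3, 0.3, -0.2]
gripper_width: 1.0
```

>>> {"method": "apply_moves", "body": {"increments": [[-10,46,0,0,0,4,-1],[-6,46,0,0,0,4,-1],[-3,47,0,0,0,4,-1],[0,47,0,0,0,4,-1],[-14,44,0,0,0,3,-1],[-11,45,0,0,0,3,-1],[-9,45,0,0,0,3,-1],[-7,46,0,0,0,3,-1]]}}

```text
t: 2.1
eef_pos: [0.5693, -0.0539, 0.3175]
tool_rot: [-0.008, 1.0, 0.021, 0.013]
contact_force: [0.3, -0.4, 0.6]
gripper_width: 0.996
```

```bash
python3 - <<'E'
from h import *
st()
plan([((.53,-.20,.25),-1),((.464,-.306,.13),-4.2)],[4,4])
E
```

```text
t 2.10 p [ 0.5693 -0.0539  0.3175] hd 2.37 z [ 0.0259  0.0162 -0.9995] F [ 0.3311 -0.391   0.5641] M [-0.0468 -0.0138  0.0231] w 0.996 bay(grasp) [  4.2901 239.0116 336.1968]
[-11.8, 36.3, 16.0] [-0.23, -0.37, 0.85]
[-11.1, 36.4, 16.2] [-0.23, -0.37, 0.85]
[-10.5, 36.5, 16.5] [-0.23, -0.37, 0.85]
[-9.8, 36.6, 16.7] [-0.23, -0.37, 0.85]
[-16.0, 26.8, 30.0] [0.0, 0.0, 0.8]
[-15.7, 27.0, 30.0] [0.0, 0.0, 0.8]
[-15.3, 27.2, 30.0] [0.0, 0.0, 0.8]
[-14.9, 27.4, 30.0] [0.0, 0.0, 0.8]
```

>>> {"method": "apply_moves", "body": {"increments": [[-12,36,16,-0.2,-0.4,0.9,-1],[-11,36,16,-0.2,-0.4,0.9,-1],[-11,37,16,-0.2,-0.4,0.9,-1],[-10,37,17,-0.2,-0.4,0.9,-1],[-16,27,30,0,0,0.8,-1],[-16,27,30,0,0,0.8,-1],[-15,27,30,0,0,0.8,-1],[-15,27,30,0,0,0.8,-1]]}}

```text
t: 3.1
eef_pos: [0.4539, -0.3289, 0.1413]
tool_rot: [-0.001, 0.998, -0.06, 0.012]
contact_force: [1.0, -0.1, -0.7]
gripper_width: 0.995
```

```bash
python3 - <<'E'
from h import *
st()
plan([((.4645,-.306,.08),-4.2),((.4645,-.306,.0425),-4.2)],[4,4])
E
```

```text
t 3.10 p [ 0.4539 -0.3289  0.1413] hd -6.83 z [ 0.0247  0.0009 -0.9997] F [ 0.9799 -0.0933 -0.6975] M [-0.0238 -0.0431 -0.039 ] w 0.995 bay(grasp) [-93.5867 -42.3878 159.9563]
[1.6, -5.9, 15.4] [-0.05, -0.35, -0.66]
[1.7, -5.9, 15.4] [-0.05, -0.35, -0.66]
[1.9, -5.9, 15.4] [-0.05, -0.35, -0.66]
[2.1, -5.9, 15.3] [-0.05, -0.35, -0.66]
[0.0, -0.0, 9.4] [0.0, 0.0, 0.0]
[0.0, -0.0, 9.4] [0.0, 0.0, 0.0]
[0.0, -0.0, 9.4] [0.0, 0.0, 0.0]
[0.0, -0.0, 9.4] [0.0, 0.0, 0.0]
```

>>> {"method": "apply_moves", "body": {"increments": [[2,-6,11,0,-0.35,-0.7,-1],[2,-6,11,0,-0.35,-0.7,-1],[2,-6,10,0,-0.35,-0.7,-1],[2,-6,10,0,-0.35,-0.6,-1],[0,0,0,0,0,0,-1],[0,0,0,0,0,0,-1],[0,0,0,0,0,0,-1],[0,0,0,0,0,0,-1]]}}

```text
t: 4.1
eef_pos: [0.4651, -0.3079, 0.1011]
tool_rot: [-0.001, 0.999, -0.039, 0.002]
contact_force: [0.6, -0.9, -0.5]
gripper_width: 1.004
```

```bash
python3 - <<'E'
from h import *
st()
s=imaging.read_camera("side"); t=imaging.read_camera("top")
crop(s,180,200,160,190,3.1,"pics/s1.png"); crop(t,310,150,130,190,3.1,"pics/t1.png")
a=cv2.imread("pics/s1.png");b=cv2.imread("pics/t1.png")
cv2.imwrite("pics/st1.png",cv2.resize(np.hstack([a,b]),None,fx=.88,fy=.88))
plan([((.4645,-.306,.0425),-4.2)],[6])
E
```

```text
t 4.10 p [ 0.4651 -0.3079  0.1011] hd -4.44 z [ 0.004   0.0026 -1.    ] F [ 0.5633 -0.8573 -0.4787] M [-0.0181  0.0267  0.0246] w 1.004 bay(grasp) [-83.3233 -20.7211 119.8032]
[-0.2, -0.3, 9.8] [-0.03, -0.04, -0.04]
[-0.1, -0.3, 9.8] [-0.03, -0.04, -0.04]
[-0.1, -0.3, 9.8] [-0.03, -0.04, -0.04]
[-0.1, -0.3, 9.8] [-0.03, -0.04, -0.04]
[-0.1, -0.3, 9.8] [-0.03, -0.04, -0.04]
[-0.1, -0.3, 9.8] [-0.03, -0.04, -0.04]
```

View pics/st1.png

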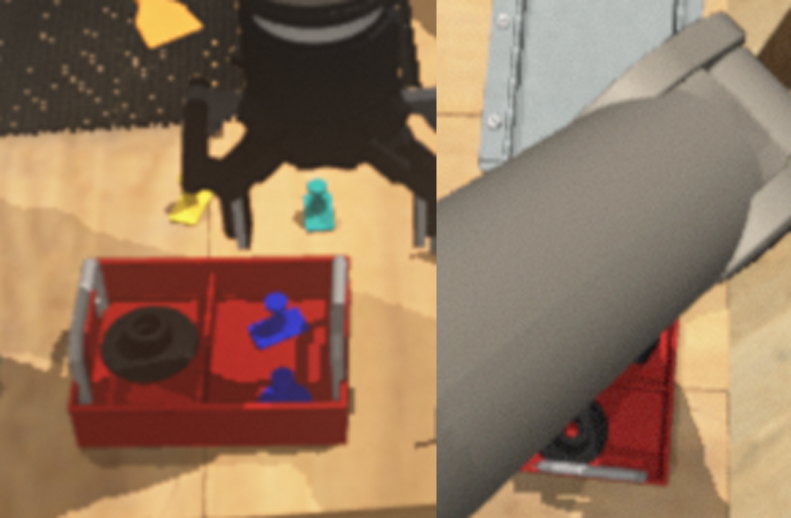

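The side view (left) shows open fingers at about (238,245) and (420,240), straddling the front bow at (340,260). The top view is hidden by the arm. I'll descend and close.

>>> {"method": "apply_moves", "body": {"increments": [[0,-0.5,10,0,0,0,-1],[0,-0.5,10,0,0,0,-1],[0,-0.5,10,0,0,0,-1],[0,-0.5,10,0,0,0,-1],[0,0,9,0,0,0,-1],[0,0,7,0,0,0,-1],[0,0,0,0,0,0,-1],[0,0,0,0,0,0,-1]]}}

```text
t: 5.2
eef_pos: [0.4648, -0.3056, 0.0402]
tool_rot: [-0.002, 0.999, -0.039, 0.001]
contact_force: [0.2, 0.6, 0.4]
gripper_width: 0.999
```

```bash
python3 - <<'E'
from h import *
st()
E
```

```text
t 5.20 p [ 0.4648 -0.3056  0.0402] hd -4.48 z [ 0.0025  0.0031 -1.    ] F [0.155  0.6074 0.3504] M [ 0.0314 -0.0047  0.0218] w 0.999 bay(grasp) [-83.7325 -18.429   58.9375]
```

>>> {"method": "apply_moves", "body": {"increments": [[0,0,-1,0,0,0,1],[0,0,0,0,0,0,1],[0,0,0,0,0,0,1],[0,0,0,0,0,0,1],[0,0,0,0,0,0,1],[0,0,0,0,0,0,1],[0,0,0,0,0,0,1],[0,0,0,0,0,0,1]], "grip_force": 50}}

```text
t: 6.2
eef_pos: [0.4657, -0.3059, 0.0424]
tool_rot: [-0.001, 0.999, -0.039, 0.002]
contact_force: [0.1, -0.6, 0.7]
gripper_width: 0.072
```

```bash
python3 - <<'E'
from h import *
st()
s=imaging.read_camera("side"); crop(s,180,200,180,190,3.1,"pics/s2.png")
E
```

```text
t 6.20 p [ 0.4657 -0.3059  0.0424] hd -4.46 z [ 0.0045  0.0023 -1.    ] F [ 0.0972 -0.6305  0.7452] M [-0.0262 -0.0197  0.0198] w 0.072 bay(grasp) [-82.9066 -18.7127  61.0917]
```

View pics/s2.png

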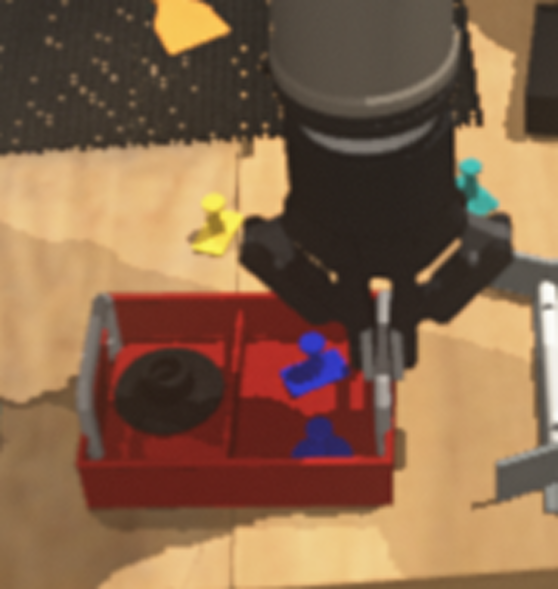

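Fingers are closed on the front bow at (383,350), 6 mm opening. Next I lift the front along an arc about the heel.

>>> {"method": "apply_moves", "body": {"increments": [[-1,0,-3,0,0,0,1],[-1,0,-3,0,0,0,1],[-1,0,-3,0,0,0,1],[-1.5,0,-3,0,0,0,1],[-1.5,0,-3,0,0,0,1],[-1.5,0,-3,0,0,0,1],[-2,0,-3,0,0,0,1],[0,0,0,0,0,0,1]]}}

```text
t: 7.25
eef_pos: [0.4544, -0.3047, 0.0639]
tool_rot: [-0.001, 0.999, -0.039, 0.001]
contact_force: [0.7, 0.4, -4.7]
gripper_width: 0.073
```

```bash
python3 - <<'E'
from h import *
st()
s=imaging.read_camera("side"); crop(s,180,200,180,190,3.1,"pics/s3.png")
E
```

```text
t 7.25 p [ 0.4544 -0.3047  0.0639] hd -4.47 z [ 0.0029  0.0027 -1.    ] F [ 0.6769  0.4002 -4.7257] M [-0.1539 -0.3056  0.0333] w 0.073 bay(grasp) [-94.1862 -18.2109  82.5499]
```

View pics/s3.png

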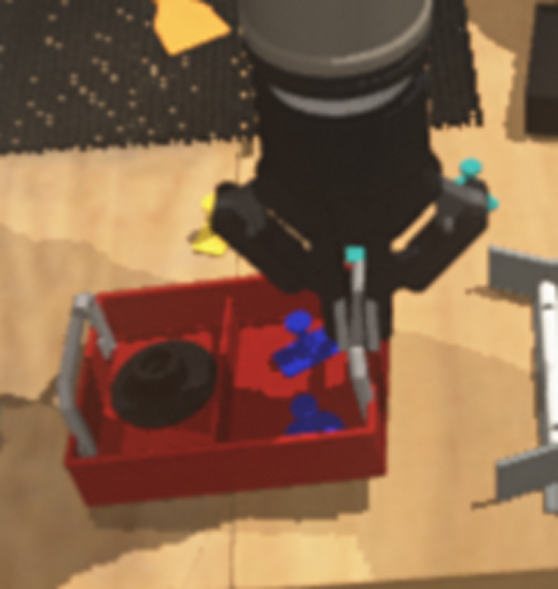

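The front is up at about (385,400) while the rear edge stays on the bench at (90,500). I'll line it up sideways and go forward to just before the flare.

>>> {"method": "apply_moves", "body": {"increments": [[4,-2.5,0,0,0,-0.1,1],[5,-2.7,0,0,0,-0.1,1],[5,-2.7,0,0,0,-0.1,1],[6,-2.7,0,0,0,-0.1,1],[6,-2.7,0,0,0,-0.1,1],[5,-2.7,0,0,0,-0.1,1],[5,-2.6,0,0,0,-0.1,1],[3,0,0,0,0,-0.1,1]]}}

```text
t: 8.3
eef_pos: [0.4971, -0.2864, 0.0629]
tool_rot: [-0.002, 1.0, -0.031, 0.0]
contact_force: [0.1, 0.5, -5.0]
gripper_width: 0.071
```

>>> {"method": "apply_moves", "body": {"increments": [[0,0,0,0,0,0,1],[0,0,0,0,0,0,1],[0,0,0,0,0,0,1],[0,0,0,0,0,0,1],[0,0,0,0,0,0,1],[0,0,0,0,0,0,1],[0,0,0,0,0,0,1],[0,0,0,0,0,0,1]]}}

```text
t: 9.3
eef_pos: [0.4973, -0.2868, 0.0631]
tool_rot: [-0.002, 1.0, -0.031, 0.001]
contact_force: [0.3, 0.3, -5.6]
gripper_width: 0.07
```

```bash
python3 - <<'E'
from h import *
st()
s=imaging.read_camera("side"); t=imaging.read_camera("top");crop(s,220,230,200,150,4,"pics/s4.png");crop(t,310,90,120,250,2.4,"pics/t4.png")
cv2.imwrite("pics/side4.png",s[:,:,::-1])
E
```

```text
t 9.30 p [ 0.4973 -0.2868  0.0631] hd -3.59 z [ 0.0016  0.0041 -1.    ] F [ 0.3286  0.2972 -5.5609] M [-0.0025 -0.3158  0.0373] w 0.070 bay(grasp) [-52.4338   2.2913  81.8426]
```

View pics/s4.png

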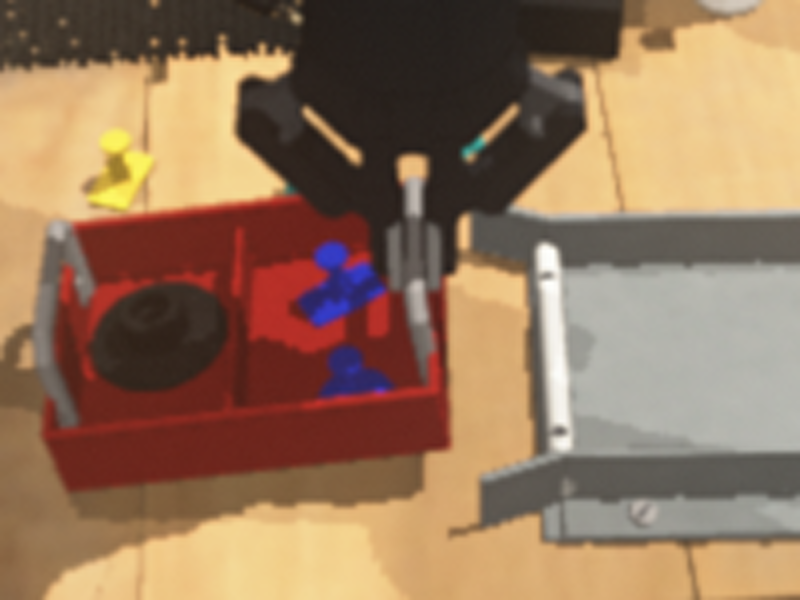

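View pics/t4.png

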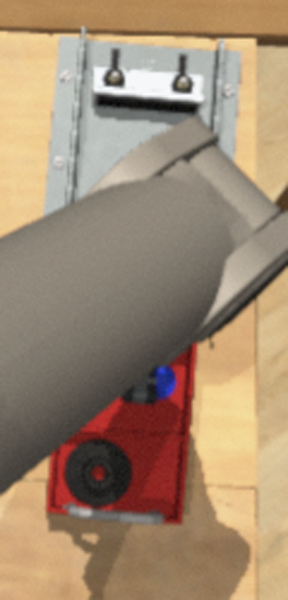

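```bash
python3 - <<'E'
from h import *
T=lambda X,Y,o,s:(o[0]+(X+.5)/s-.5,o[1]+(Y+.5)/s-.5)
S=lambda X,Y:T(X,Y,(220,230),4); P=lambda X,Y:T(X,Y,(310,90),2.4)
print("heel R lower side",bay(onz("side",S(70,490),0)))
print("nose R lower side",bay(onz("side",S(447,447),.0222)))
print("rear rim R side",bay(onz("side",S(45,437),.0356)))
print("rear rim R,L top",bay(onz("top",P(182,524),.0356)),bay(onz("top",P(47,511),.0356)))
print("rim right front top",bay(onz("top",P(196,346),.0356+.75*.022)))
print("front rim R side",bay(onz("side",S(447,390),.0578)))
print("rear bow top", bay(onz("top",P(61,512),.0623)),bay(onz("top",P(162,520),.0623)))
print("guides R flare tips side",bay(onz("side",S(481,482),.03)),bay(onz("side",S(472,216),.03)), "R at strip",bay(onz("side",S(556,458),.03)),bay(onz("side",S(542,216),.03)))
g=lambda X,Y:T(X,Y,(320,95),4.4)
print([bay(onz("top",g(*p),.03)) for p in [(110,30),(70,495),(362,55),(328,510),(40,560),(346,585)]])
E
```

```text
heel R lower side [-188.05    -49.1229    0.    ]
nose R lower side [-42.7776 -48.8687  22.2   ]
rear rim R side [-193.0805  -51.4077   35.6   ]
rear rim R,L top [-195.2735  -53.6824   35.6   ] [-194.8301   56.0122   35.6   ]
rim right front top [-51.3059 -53.3121  52.1   ]
front rim R side [-42.5326 -50.4409  57.8   ]
rear bow top [-195.8774   45.6155   62.3   ] [-194.8588  -34.1995   62.3   ]
guides R flare tips side [-30.6101 -71.3674  30.    ] [-30.2648  63.3964  30.    ] R at strip [ -2.3904 -61.0142  30.    ] [-1.515  62.6533 30.    ]
[array([225.339 ,  59.8833,  30.    ]), array([-2.401 , 59.7566, 30.    ]), array([223.5884, -60.3188,  30.    ]), array([  1.3225, -58.7904,  30.    ]), array([-34.0305,  70.8683,  30.    ]), array([-32.9332, -69.2219,  30.    ])]
```

>>> {"method": "apply_moves", "body": {"increments": [[0,0.6,-1,0,0,0,1],[2,0.6,-1,0,0,0,1],[4,0.5,-0.6,0,0,0,1],[5,0,0,0,0,0,1],[5,0,0,0,0,0,1],[5,0,0,0,0,0,1],[5,0,0,0,0,0,1],[4,0,0,0,0,0,1]]}}

```text
t: 10.4
eef_pos: [0.5278, -0.2906, 0.0654]
tool_rot: [-0.002, 1.0, -0.031, -0.001]
contact_force: [-1.1, 0.2, -4.9]
gripper_width: 0.07
```

```bash
python3 - <<'E'
from h import *
st()
s=imaging.read_camera("side"); crop(s,230,230,200,150,4,"pics/s5.png")
E
```

```text
t 10.40 p [ 0.5278 -0.2906  0.0654] hd -3.60 z [-0.0013  0.0048 -1.    ] F [-1.0531  0.2489 -4.9038] M [0.0113 0.2114 0.0056] w 0.070 bay(grasp) [-21.7574   0.432   84.1479]
```

View pics/s5.png

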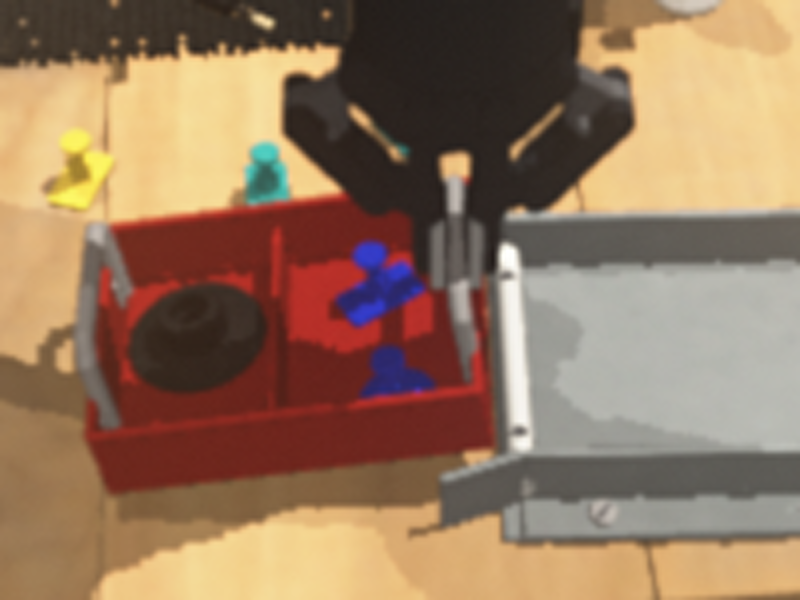

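```bash
python3 - <<'E'
from h import *
S=lambda X,Y:(230+(X+.5)/4-.5,230+(Y+.5)/4-.5)
print("heelR",bay(onz("side",S(112,492),0)),"noseR",bay(onz("side",S(493,446),.0255)),"rimF",bay(onz("side",S(487,387),.061)),"rimR",bay(onz("side",S(88,438),.0355)),"guide",bay(onz("side",S(520,457),.03)),bay(onz("side",S(790,453),.03)))
E
```

```text
heelR [-156.3257  -50.6944    0.    ] noseR [-10.4449 -51.7283  25.5   ] rimF [-13.2667 -52.3563  61.    ] rimR [-161.9069  -52.4319   35.5   ] guide [ -0.8784 -60.587   30.    ] [ 99.6641 -61.2524  30.    ]
```

>>> {"method": "apply_moves", "body": {"increments": [[3,0.5,0,0,0,0,1],[5,0.5,0,0,0,0,1],[6,0,0,0,0,0,1],[6,0,0,0,0,0,1],[6,0,0,0,0,0,1],[6,0,0,0,0,0,1],[6,0,0,0,0,0,1],[4,0,0,0,0,0,1]]}}

```text
t: 11.45
eef_pos: [0.573, -0.2943, 0.0652]
tool_rot: [-0.002, 1.0, -0.031, -0.001]
contact_force: [-1.4, 0.4, -4.4]
gripper_width: 0.071
```

```bash
python3 - <<'E'
from h import *
st()
s=imaging.read_camera("side"); crop(s,270,230,200,150,4,"pics/s6.png")
t=imaging.read_camera("top");crop(t,310,90,120,250,2.4,"pics/t6.png")
E
```

```text
t 11.45 p [ 0.573  -0.2943  0.0652] hd -3.57 z [-0.0011  0.0049 -1.    ] F [-1.4002  0.3781 -4.389 ] M [-0.0184  0.1893 -0.0407] w 0.071 bay(grasp) [23.6078 -0.3844 83.9204]
```

View pics/s6.png

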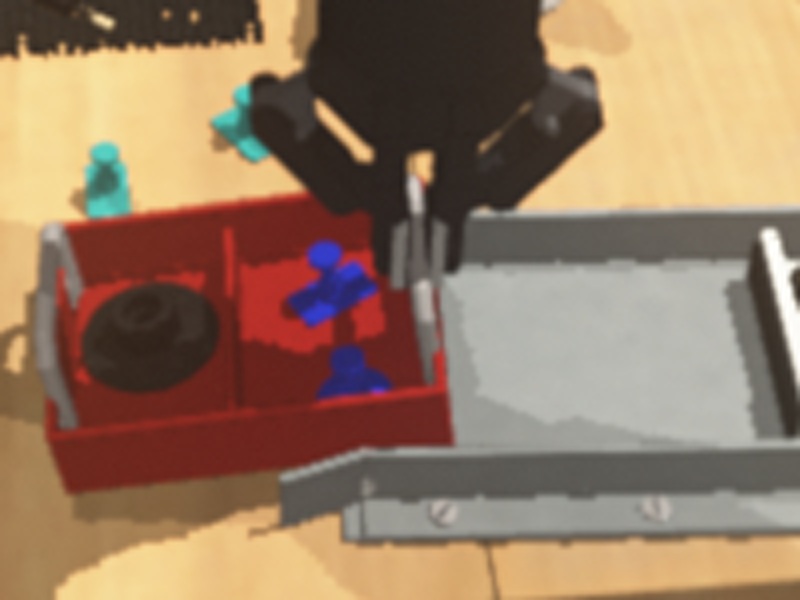

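View pics/t6.png

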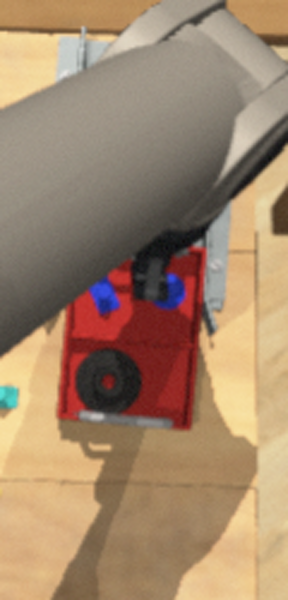

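```bash
python3 - <<'E'
from h import *
S=lambda X,Y:(270+(X+.5)/4-.5,230+(Y+.5)/4-.5)
P=lambda X,Y:(310+(X+.5)/2.4-.5,90+(Y+.5)/2.4-.5)
print("heelR",bay(onz("side",S(70,492),0)),"noseR",bay(onz("side",S(454,444),.0255)),"rimF",bay(onz("side",S(445,385),.061)),"rimR",bay(onz("side",S(47,438),.0355)))
print("top RL RR FR",bay(onz("top",P(57,418),.0355)),bay(onz("top",P(191,430),.0355)),bay(onz("top",P(206,247),.061)))
for x in(-105,-74,-114): print(x,bot.get_obs()['t'])
E
```

```text
heelR [-110.924   -51.6297    0.    ] noseR [ 35.0907 -51.8939  25.5   ] rimF [ 29.9219 -52.4867  61.    ] rimR [-117.3755  -53.3729   35.5   ]
top RL RR FR [-118.529    54.3157   35.5   ] [-118.3859  -56.0162   35.5   ] [ 30.1385 -54.8641  61.    ]
-105 11.55
-74 11.55
-114 11.55
```

>>> {"method": "apply_moves", "body": {"increments": [[4,0,0,0,0,0,1],[5,0,0,0,0,0,1],[5,0,0,0,0,0,1],[5,0,0,0,0,0,1],[5,0,0,0,0,0,1],[5,0,0.3,0,0,0,1],[5,0,0.4,0,0,0,1],[4,0,0.4,0,0,0,1]]}}

```text
t: 12.55
eef_pos: [0.611, -0.2973, 0.0639]
tool_rot: [-0.003, 0.999, -0.032, -0.002]
contact_force: [-3.9, 0.5, -2.0]
gripper_width: 0.071
```

```bash
python3 - <<'E'
from h import *
st()
s=imaging.read_camera("side"); crop(s,300,230,200,150,4,"pics/s7.png")
E
```

```text
t 12.55 p [ 0.611  -0.2973  0.0639] hd -3.64 z [-0.0047  0.0056 -1.    ] F [-3.8815  0.4613 -1.9501] M [0.0797 0.8683 0.0019] w 0.071 bay(grasp) [61.7837 -1.0738 82.5808]
```

View pics/s7.png

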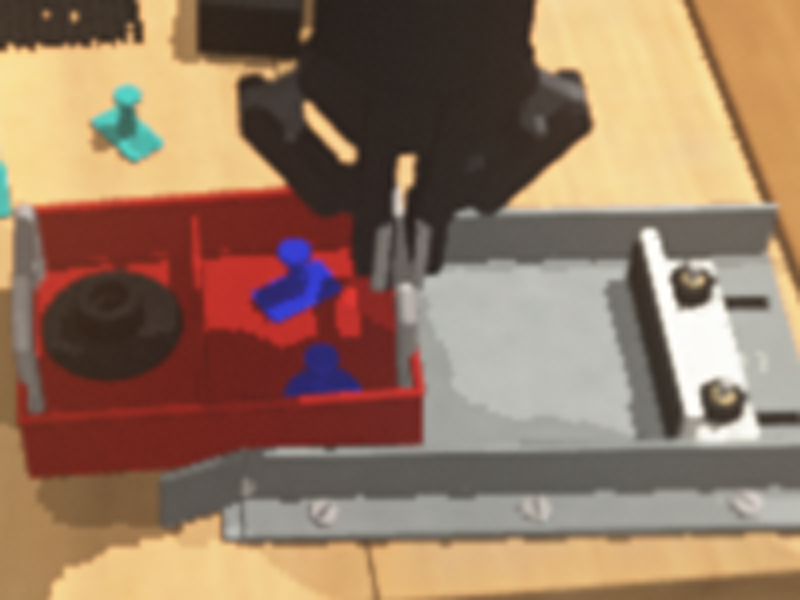

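>>> {"method": "apply_moves", "body": {"increments": [[4,0,0.5,0,0,0,1],[5,0,0.8,0,0,0,1],[5,0,0.8,0,0,0,1],[5,0,0.9,0,0,0,1],[5,0,1,0,0,0,1],[5,0,1.5,0,0,0,1],[5,0,1.8,0,0,0,1],[4,0,1.8,0,0,0,1]]}}

```text
t: 13.6
eef_pos: [0.6518, -0.2999, 0.0542]
tool_rot: [-0.003, 0.999, -0.032, -0.002]
contact_force: [-3.4, -0.3, -0.8]
gripper_width: 0.074
```

```bash
python3 - <<'E'
from h import *
st()
s=imaging.read_camera("side"); crop(s,320,230,200,150,4,"pics/s8.png")
E
```

```text
t 13.60 p [ 0.6518 -0.2999  0.0542] hd -3.62 z [-0.0047  0.0054 -1.    ] F [-3.3798 -0.2996 -0.8271] M [0.0278 1.1105 0.0215] w 0.074 bay(grasp) [102.6845  -1.07    72.9292]
```

View pics/s8.png

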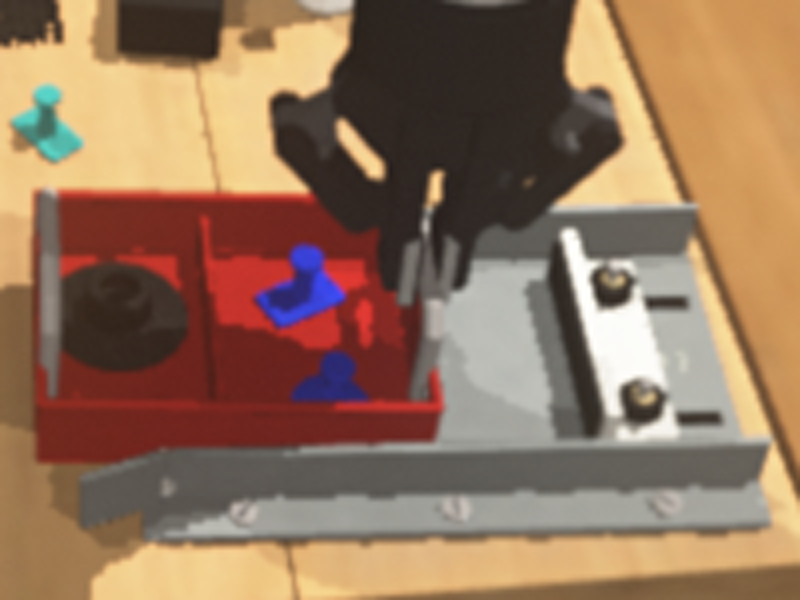

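>>> {"method": "apply_moves", "body": {"increments": [[3,0,1.4,0,0,0,1],[3,0,1.4,0,0,0,1],[3,0,1.4,0,0,0,1],[2,0,1.2,0,0,0,1],[1,0,1,0,0,0,1],[0,0,0.5,0,0,0,1],[0,0,0,0,0,0,1],[0,0,0,0,0,0,1]]}}

```text
t: 14.65
eef_pos: [0.6656, -0.3005, 0.0474]
tool_rot: [-0.003, 1.0, -0.031, -0.002]
contact_force: [-3.4, 0.4, -0.7]
gripper_width: 0.068
```

```bash
python3 - <<'E'
from h import *
st()
s=imaging.read_camera("side"); crop(s,320,230,200,150,4,"pics/s9.png")
E
```

```text
t 14.65 p [ 0.6656 -0.3005  0.0474] hd -3.59 z [-0.0032  0.0055 -1.    ] F [-3.3863  0.428  -0.7477] M [ 0.083   0.7349 -0.0575] w 0.068 bay(grasp) [116.4628  -0.7477  66.099 ]
```

View pics/s9.png

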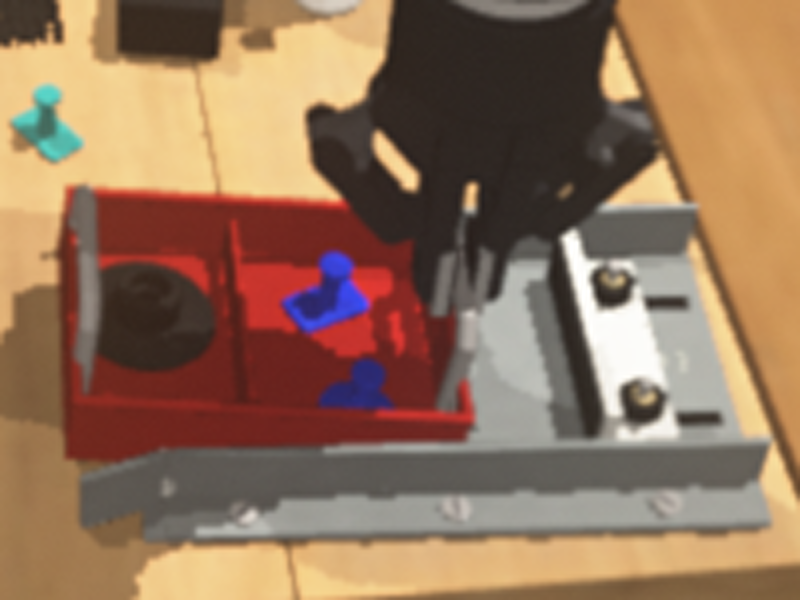

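>>> {"method": "apply_moves", "body": {"increments": [[0,0,0.6,0,0,0,1],[0,0,0.6,0,0,0,1],[0,0,0.4,0,0,0,1],[0,0,0,0,0,0,1],[0,0,0,0,0,0,-0.2],[0,0,0,0,0,0,-0.2],[0,0,0,0,0,0,-0.2],[0,0,0,0,0,0,-0.2]]}}

```text
t: 15.7
eef_pos: [0.6693, -0.3005, 0.0481]
tool_rot: [-0.002, 1.0, -0.031, 0.002]
contact_force: [0.1, -0.2, -0.8]
gripper_width: 0.602
```

```bash
python3 - <<'E'
from h import *
st()
s=imaging.read_camera("side"); crop(s,320,230,200,150,4,"pics/s10.png")
E
```

```text
t 15.70 p [ 0.6693 -0.3005  0.0481] hd -3.53 z [ 0.0039  0.004  -1.    ] F [ 0.0513 -0.1734 -0.8368] M [0.0031 0.038  0.0279] w 0.602 bay(grasp) [120.0286  -0.5654  66.7731]
```

View pics/s10.png

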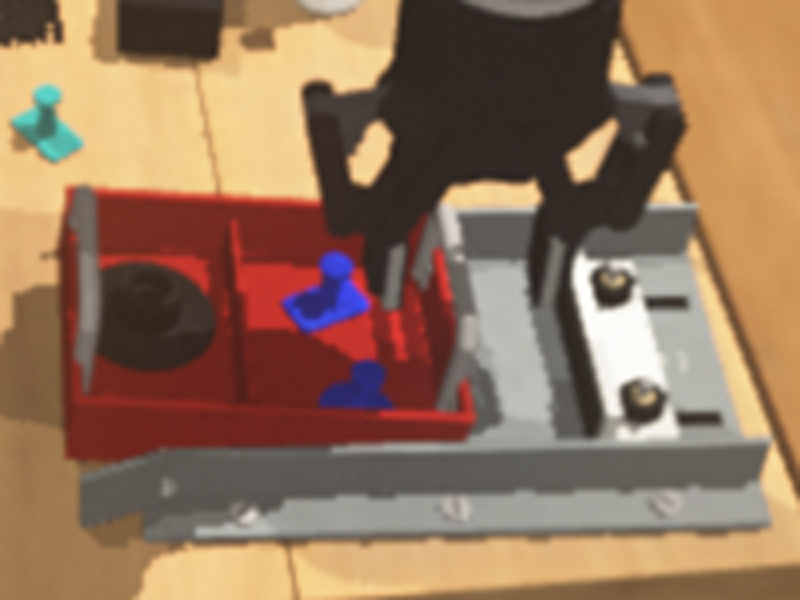

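```bash
python3 - <<'E'
from h import *
S=lambda X,Y:(320+(X+.5)/4-.5,230+(Y+.5)/4-.5)
for nm,p,z in [("rb",(82,195),.082),("rb",(88,320),.082),("fb",(449,215),.066),("fb",(467,335),.066),("rimR rear",(66,404),.054),("rimRF",(473,412),.040),("bottomR rear",(66,458),.020)]: print(nm,bay(onz("side",S(*p),z)))
o,p,R=pose()
print(R.inv().apply(unbay([-25,-.5,0])-unbay([120,-.6,0]))*1000)
E
```

```text
rb [-27.4273  25.1468  82.    ]
rb [-27.16   -37.9993  82.    ]
fb [115.6311  25.9618  66.    ]
fb [113.3981 -35.0469  66.    ]
rimR rear [-35.651  -54.0704  54.    ]
rimRF [116.237  -50.3743  40.    ]
bottomR rear [-35.69   -52.5105  20.    ]
[-144.9989   -0.2687   -0.5195]
```

>>> {"method": "apply_moves", "body": {"increments": [[0,0,-12,0,0,0,-0.6],[0,0,-16,0,0,0,-0.8],[0,0,-16,0,0,0,-1],[-20,0,-8,0,0,0,-1],[-36,0,0,0,0,0,-1],[-38,0,0,0,0,0,-1],[-36,0,0,0,0,0,-1],[-16,0,0,0,0,0,-1]]}}

```text
t: 16.75
eef_pos: [0.5237, -0.2933, 0.1098]
tool_rot: [-0.0, 1.0, -0.03, 0.007]
contact_force: [0.6, -0.2, 0.4]
gripper_width: 1.002
```

```bash
python3 - <<'E'
from h import *
st()
s=imaging.read_camera("side"); crop(s,320,230,200,150,4,"pics/s11.png")
t=imaging.read_camera("top");crop(t,310,90,110,180,3.3,"pics/t11.png")
E
```

```text
t 16.75 p [ 0.5237 -0.2933  0.1098] hd -3.47 z [ 0.0148  0.0004 -0.9999] F [ 0.6175 -0.2462  0.3815] M [-0.0033  0.0391  0.0297] w 1.002 bay(grasp) [-25.989   -2.4569 128.4587]
```

View pics/s11.png

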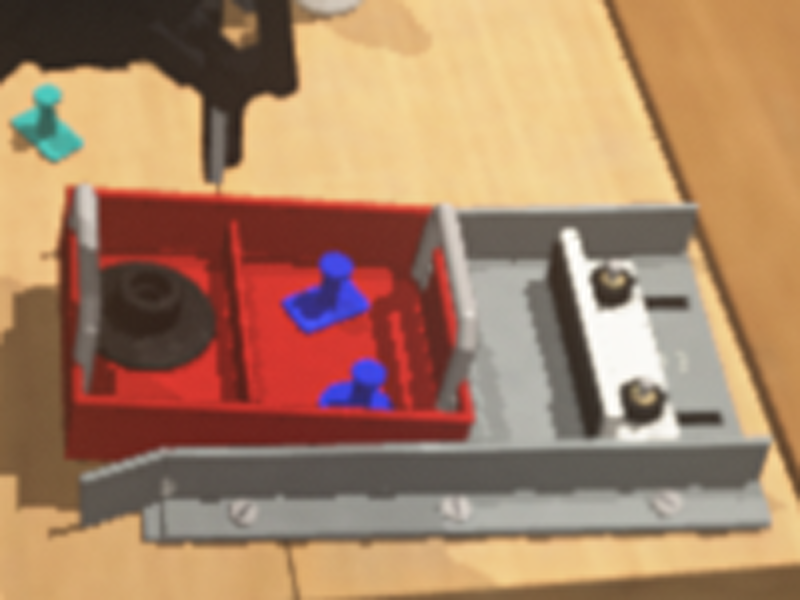

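View pics/t11.png

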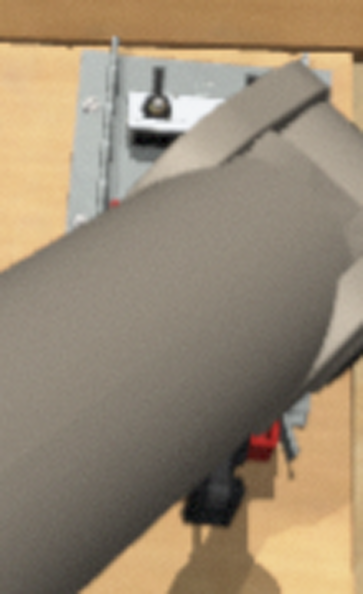

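```bash
python3 - <<'E'
from h import *
S=lambda X,Y:(320+(X+.5)/4-.5,230+(Y+.5)/4-.5)
P=lambda X,Y:(310+(X+.5)/3.3-.5,90+(Y+.5)/3.3-.5)
print("top FL",bay(onz("top",P(111,201),.040)),"RR?",bay(onz("top",P(268,460),.055)),"R",bay(onz("top",P(279,425),.052)))
for nm,p,z in [("RL rim",(67,187),.054),("FL rim",(438,210),.04),("RR",(68,404),.054),("FR",(472,413),.04),("rb",(82,188),.083),("rb",(90,328),.083),("fb",(447,210),.067),("fb",(467,330),.067)]: print(nm,bay(onz("side",S(*p),z)))
plan([(unbay([-26.5,-1,80-18.7]),-3.6)],[6])
E
```

```text
top FL [114.5598  54.1288  40.    ] RR? [-42.3666 -51.296   55.    ] R [-19.9257 -56.8454  52.    ]
RL rim [-32.4411  56.7353  54.    ]
FL rim [117.9314  53.3411  40.    ]
RR [-34.9166 -54.0878  54.    ]
FR [115.7927 -50.8349  40.    ]
rb [-27.3451  27.9143  83.    ]
rb [-26.5898 -42.6954  83.    ]
fb [114.9991  27.7086  67.    ]
fb [113.5227 -33.4862  67.    ]
[-0.4, -0.2, 8.0] [-0.01, -0.14, 0.02]
[-0.3, -0.2, 8.1] [-0.01, -0.14, 0.02]
[-0.3, -0.2, 8.1] [-0.01, -0.14, 0.02]
[-0.3, -0.2, 8.1] [-0.01, -0.14, 0.02]
[-0.3, -0.2, 8.1] [-0.01, -0.14, 0.02]
[-0.3, -0.2, 8.1] [-0.01, -0.14, 0.02]
```

>>> {"method": "apply_moves", "body": {"increments": [[0,0,8,0,-0.1,0,-1],[-0.5,0,9,0,-0.2,0,-1],[-0.5,0,9,0,-0.2,0,-1],[-0.5,0,9,0,-0.2,0,-1],[-0.5,0,8,0,-0.2,0,-1],[-0.5,0,5,0,0,0,-1],[0,0,0,0,0,0,-1],[0,0,0,0,0,0,-1]]}}

```text
t: 17.85
eef_pos: [0.5266, -0.2926, 0.0573]
tool_rot: [-0.0, 1.0, -0.028, -0.0]
contact_force: [0.6, 0.1, -0.5]
gripper_width: 0.999
```

```bash
python3 - <<'E'
from h import *
st()
s=imaging.read_camera("side"); crop(s,290,230,200,150,4,"pics/s12.png")
E
```

```text
t 17.85 p [ 0.5266 -0.2926  0.0573] hd -3.25 z [-0.0009  0.0007 -1.    ] F [ 0.632   0.08   -0.4507] M [ 0.0133  0.0246 -0.0314] w 0.999 bay(grasp) [-22.8705  -1.52    75.9926]
```

View pics/s12.png

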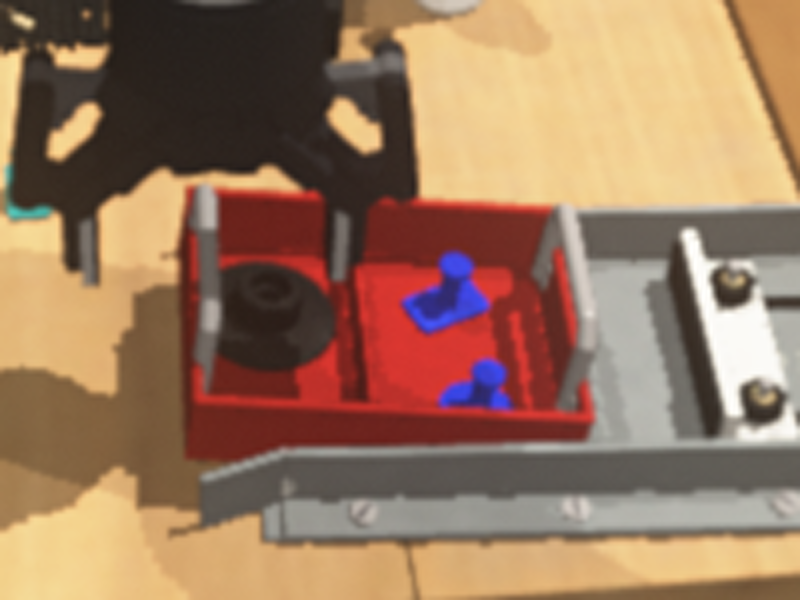

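>>> {"method": "apply_moves", "body": {"increments": [[-2,0,-2,0,0,0.2,-1],[-1.5,0,-1.5,0,0,0.1,-0.5],[0,0,0,0,0,0,0.2],[0,0,0,0,0,0,1],[0,0,0,0,0,0,1],[0,0,0,0,0,0,1],[0,0,0,0,0,0,1],[0,0,0,0,0,0,1]], "grip_force": 50}}

```text
t: 18.9
eef_pos: [0.524, -0.2926, 0.0624]
tool_rot: [-0.0, 1.0, -0.031, 0.001]
contact_force: [1.0, -0.8, 0.6]
gripper_width: 0.073
```

```bash
python3 - <<'E'
from h import *
st()
s=imaging.read_camera("side"); crop(s,290,230,200,150,4,"pics/s13.png")
t=imaging.read_camera("top");crop(t,310,90,110,180,3.3,"pics/t13.png")
E
```

```text
t 18.90 p [ 0.524  -0.2926  0.0624] hd -3.56 z [ 0.0019 -0.     -1.    ] F [ 1.0211 -0.7657  0.6483] M [-0.0591 -0.0606 -0.0283] w 0.073 bay(grasp) [-25.4355  -1.7418  81.1447]
```

View pics/s13.png

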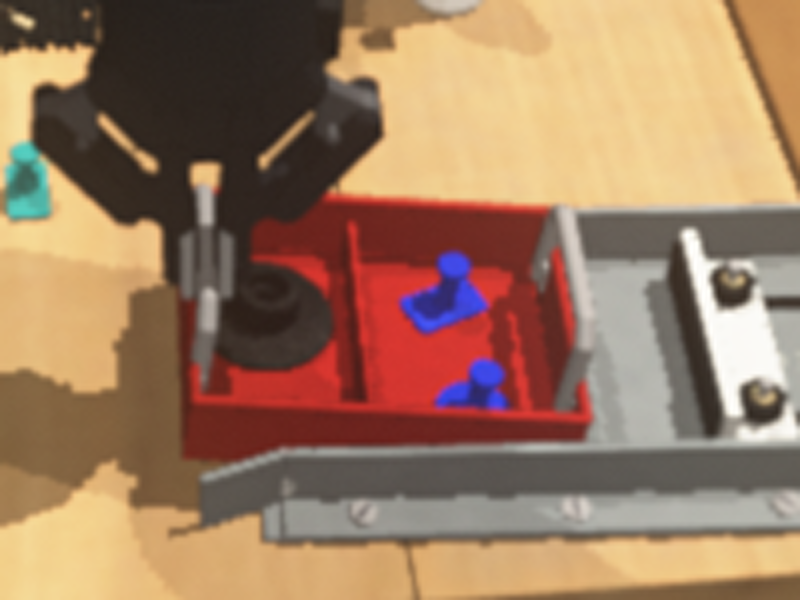

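View pics/t13.png

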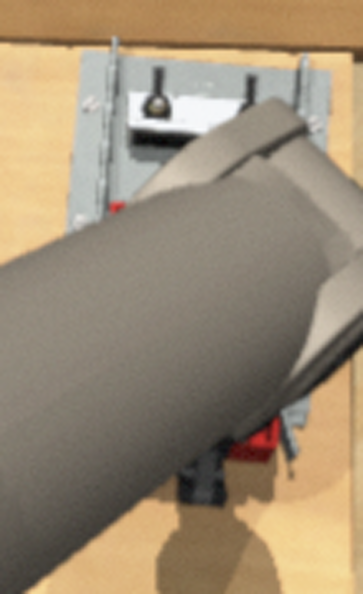

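>>> {"method": "apply_moves", "body": {"increments": [[4,0,0,0,0,0,1],[5,0,0,0,0,0,1],[5,0,0.2,0,0,0,1],[5,0,0.3,0,0,0,1],[5,0,0.3,0,0,0,1],[5,0,0.3,0,0,0,1],[4,0,0,0,0,0,1],[2,0,0,0,0,0,1]]}}

```text
t: 20.0
eef_pos: [0.53, -0.2945, 0.0615]
tool_rot: [-0.009, 0.999, -0.036, -0.024]
contact_force: [-4.0, 2.0, 6.6]
gripper_width: 0.068
```

```bash
python3 - <<'E'
from h import *
st()
s=imaging.read_camera("side"); crop(s,320,230,200,150,4,"pics/s14.png")
E
```

```text
t 20.00 p [ 0.53   -0.2945  0.0615] hd -4.13 z [-0.0466  0.0203 -0.9987] F [-4.0012  1.9889  6.5882] M [0.2804 0.6855 0.1787] w 0.068 bay(grasp) [-18.4185  -3.5491  80.1778]
```

View pics/s14.png

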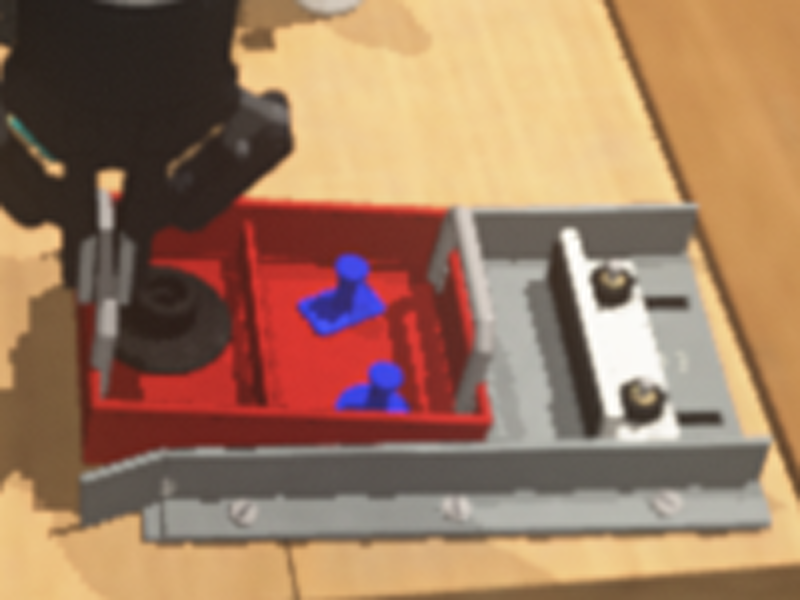

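```bash
python3 - <<'E'
from h import *
plan([(unbay([-18.4,-1.5,83-18.7]),-3.6)],[3])
S=lambda X,Y:(320+(X+.5)/4-.5,230+(Y+.5)/4-.5)
for nm,p,z in [("RR",(83,410),.053),("FR",(490,415),.04),("FL rim",(455,212),.04),("RRlow",(85,460),.018)]: print(nm,bay(onz("side",S(*p),z)))
E
```

```text
[0.2, -0.6, -0.9] [-0.33, 0.92, -0.18]
[0.3, -0.6, -0.9] [-0.33, 0.92, -0.18]
[0.3, -0.6, -0.9] [-0.33, 0.92, -0.18]
RR [-29.4676 -56.2079  53.    ]
FR [122.3452 -51.9541  40.    ]
FL rim [124.6497  52.0419  40.    ]
RRlow [-28.4953 -52.0754  18.    ]
```

>>> {"method": "apply_moves", "body": {"increments": [[0,-0.8,-1,-0.3,0.9,-0.2,1],[0,-0.8,-1,-0.3,0.9,-0.2,1],[0,-0.8,-1,-0.3,0.9,-0.2,1],[0,0,0,0,0,0,1],[0,0,0,0,0,0,1],[0,0,0,0,0,0,1],[0,0,0,0,0,0,1],[0,0,0,0,0,0,1]]}}

```text
t: 21.05
eef_pos: [0.5294, -0.2916, 0.0631]
tool_rot: [-0.0, 1.0, -0.031, -0.0]
contact_force: [1.2, 0.2, -3.4]
gripper_width: 0.071
```

```bash
python3 - <<'E'
from h import *
st()
plan([(unbay([-18.4,-1.5,83-18.7]),-3.6)],[1])
E
```

```text
t 21.05 p [ 0.5294 -0.2916  0.0631] hd -3.55 z [-0.0002  0.0008 -1.    ] F [ 1.1988  0.1982 -3.3724] M [-0.1207 -0.0671 -0.0719] w 0.071 bay(grasp) [-20.0655  -0.3606  81.7522]
[1.7, 1.2, -1.2] [-0.04, 0.01, 0.05]
```

>>> {"method": "apply_moves", "body": {"increments": [[3,0,-0.3,0,0.2,0,1],[4,0,-0.2,0,0.3,0,1],[5,0,-0.2,0,0.3,0,1],[5,0,-0.2,0,0.3,0,1],[5,0,-0.2,0,0.3,0,1],[5,0,-0.2,0,0.3,0,1],[4,0,0,0,0.2,0,1],[3,0,0,0,0.2,0,1]]}}

```text
t: 22.05
eef_pos: [0.563, -0.2931, 0.0639]
tool_rot: [-0.001, 0.999, -0.031, 0.017]
contact_force: [-1.7, 0.3, -2.9]
gripper_width: 0.074
```

```bash
python3 - <<'E'
from h import *
st()
s=imaging.read_camera("side"); crop(s,320,230,200,150,4,"pics/s15.png")
E
```

```text
t 22.05 p [ 0.563  -0.2931  0.0639] hd -3.54 z [ 0.0335  0.0005 -0.9994] F [-1.713   0.2636 -2.9217] M [0.0129 0.7061 0.0589] w 0.074 bay(grasp) [12.9065  0.1999 82.5479]
```

View pics/s15.png

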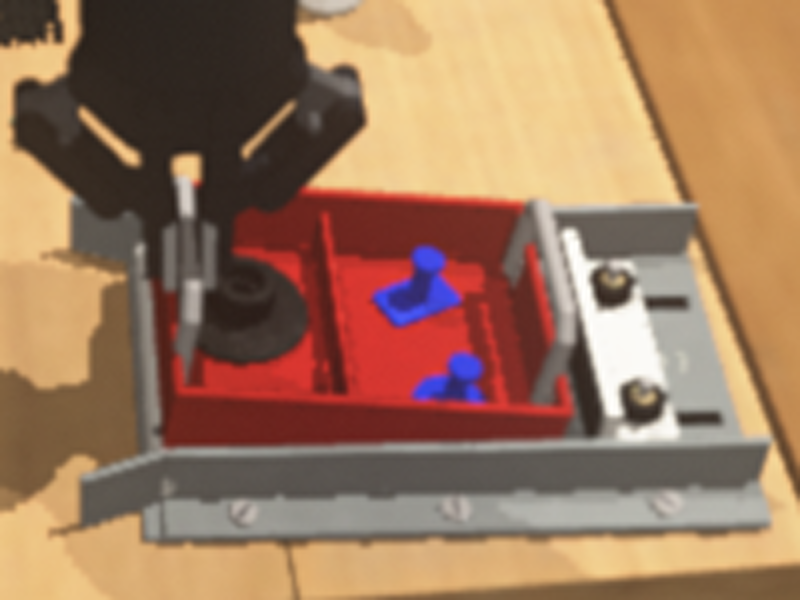

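```bash
python3 - <<'E'
from h import *
S=lambda X,Y:(320+(X+.5)/4-.5,230+(Y+.5)/4-.5)
for nm,p,z in [("RR",(172,395),.056),("FR rim",(571,407),.0395),("FL rim",(532,204),.0395),("RRlow",(165,443),.020),("strip R",(155,440),.016),("strip L",(145,250),.016),("stop top L",(552,235),.028),("stop top R",(600,425),.028),("fb",(545,205),.068),("fb",(567,330),.068)]: print(nm,bay(onz("side",S(*p),z)))
plan([(unbay([21.5,0.2,82.5-18.7]),-3.6)],[3])
E
```

```text
RR [  3.3401 -52.4232  56.    ]
FR rim [153.3166 -48.607   39.5   ]
FL rim [156.7161  56.1124  39.5   ]
RRlow [  2.0459 -46.3139  20.    ]
strip R [ -1.4111 -41.6677  16.    ]
strip L [-0.3061 56.6008 16.    ]
stop top L [165.2441  49.4229  28.    ]
stop top R [165.9953 -48.3059  28.    ]
fb [153.3127  28.3866  68.    ]
fb [150.2296 -35.3473  68.    ]
[2.5, 0.0, 0.1] [-0.05, -0.65, 0.03]
[2.5, 0.0, 0.1] [-0.05, -0.65, 0.03]
[2.5, 0.0, 0.1] [-0.05, -0.65, 0.03]
```

>>> {"method": "apply_moves", "body": {"increments": [[3,0,0,0,-0.6,0,1],[3,0,0,0,-0.6,0,1],[3,0,0,0,-0.6,0,1],[2,0,0,0,0,0,1],[0,0,0,0,0,0,1],[0,0,0,0,0,0,1],[0,0,0,0,0,0,1],[0,0,0,0,0,0,1]]}}

```text
t: 23.1
eef_pos: [0.5751, -0.2939, 0.0643]
tool_rot: [-0.001, 1.0, -0.031, 0.0]
contact_force: [-2.4, -0.9, -3.7]
gripper_width: 0.07
```

```bash
python3 - <<'E'
from h import *
st()
s=imaging.read_camera("side"); crop(s,320,230,200,150,4,"pics/s16.png")
E
```

```text
t 23.10 p [ 0.5751 -0.2939  0.0643] hd -3.53 z [ 0.0006  0.0023 -1.    ] F [-2.4219 -0.877  -3.6571] M [-0.0279  0.4818  0.0311] w 0.070 bay(grasp) [25.6523  0.124  82.9533]
```

View pics/s16.png

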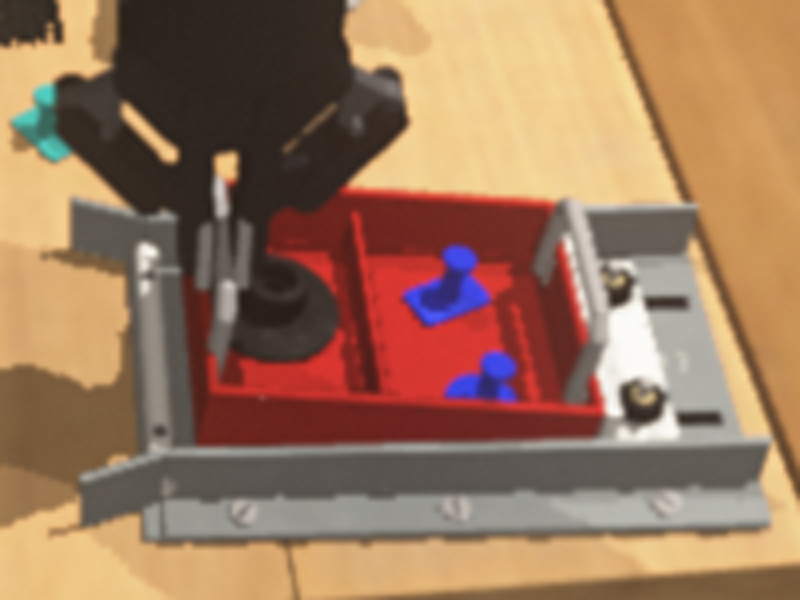

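>>> {"method": "apply_moves", "body": {"increments": [[-2,0,1,0,0,0,1],[-2,0,2.5,0,0,0,1],[-1.5,0,2.5,0,0,0,1],[-1.5,0,2.5,0,0,0,1],[-1,0,2.5,0,0,0,1],[-1,0,2,0,0,0,1],[0,0,1,0,0,0,1],[0,0,0,0,0,0,1]]}}

```text
t: 24.15
eef_pos: [0.5678, -0.2934, 0.0501]
tool_rot: [-0.001, 1.0, -0.031, 0.002]
contact_force: [0.4, 0.3, -2.1]
gripper_width: 0.066
```

```bash
python3 - <<'E'
from h import *
st()
s=imaging.read_camera("side"); crop(s,320,230,200,150,4,"pics/s17.png")
E
```

```text
t 24.15 p [ 0.5678 -0.2934  0.0501] hd -3.51 z [ 0.0048  0.0013 -1.    ] F [ 0.3857  0.2925 -2.1393] M [ 0.0148 -0.067   0.0464] w 0.066 bay(grasp) [18.1938  0.2123 68.7512]
```

View pics/s17.png

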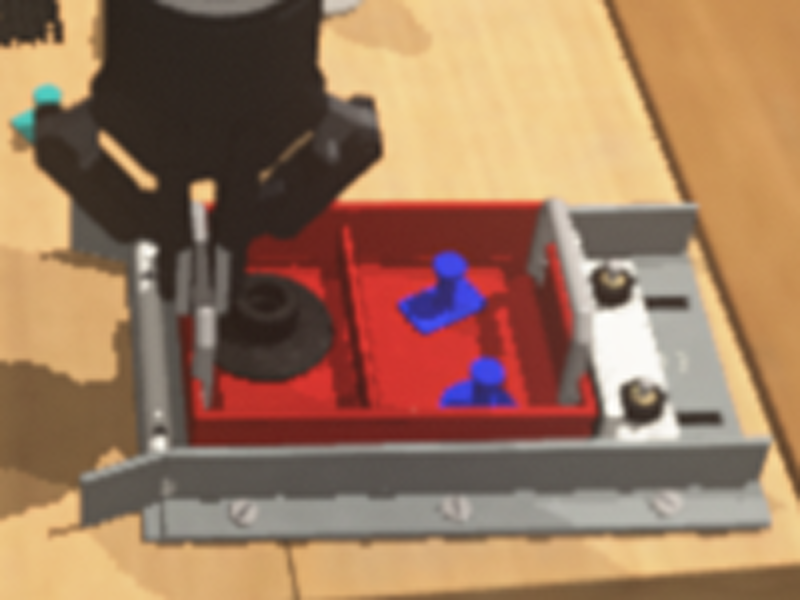

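>>> {"method": "apply_moves", "body": {"increments": [[-0.5,0,1,0,0,0,1],[-0.5,0,1,0,0,0,1],[-0.3,0,1,0,0,0,1],[0,0,0.5,0,0,0,1],[0,0,0,0,0,0,1],[0,0,0,0,0,0,1],[0,0,0,0,0,0,1],[0,0,0,0,0,0,1]]}}

```text
t: 25.2
eef_pos: [0.5666, -0.2933, 0.0472]
tool_rot: [-0.001, 1.0, -0.031, 0.003]
contact_force: [-0.7, 0.1, 0.4]
gripper_width: 0.072
```

```bash
python3 - <<'E'
from h import *
st()
s=imaging.read_camera("side"); crop(s,420,250,110,110,6,"pics/s18.png")
S=lambda X,Y:(420+(X+.5)/6-.5,250+(Y+.5)/6-.5)
E
```

```text
t 25.20 p [ 0.5666 -0.2933  0.0472] hd -3.50 z [ 0.0053  0.0016 -1.    ] F [-0.7303  0.1393  0.3705] M [ 0.1311  0.0877 -0.0103] w 0.072 bay(grasp) [17.0295  0.2397 65.8823]
```

View pics/s18.png

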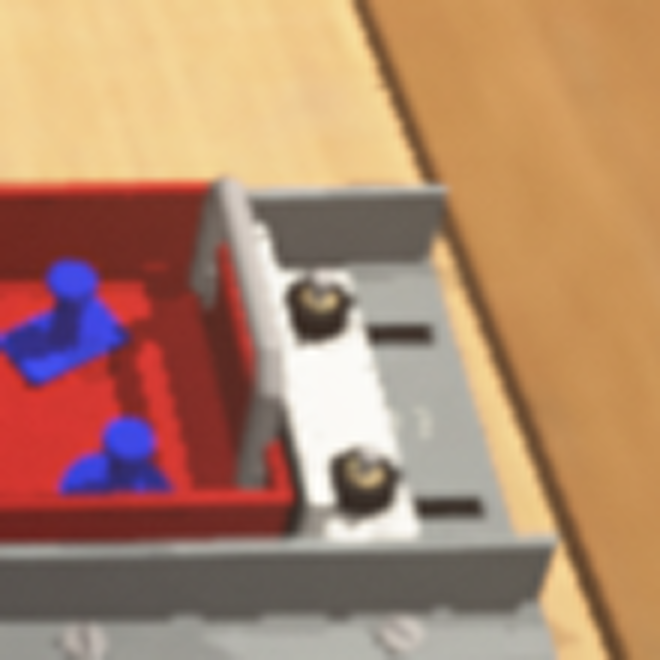

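>>> {"method": "apply_moves", "body": {"increments": [[1.5,0,0,0,0,0,1],[1.5,0,0,0,0,0,1],[1.5,0,0,0,0,0,1],[1.5,0,0,0,0,0,1],[1.5,0,0,0,0,0,1],[1.5,0,0,0,0,0,1],[1.5,0,0,0,0,0,1],[1.5,0,0,0,0,0,1]]}}

```text
t: 26.25
eef_pos: [0.5663, -0.2932, 0.0471]
tool_rot: [-0.005, 0.999, -0.033, -0.008]
contact_force: [-6.8, 2.2, 6.3]
gripper_width: 0.067
```

```bash
python3 - <<'E'
from h import *
st()
E
```

```text
t 26.25 p [ 0.5663 -0.2932  0.0471] hd -3.74 z [-0.0162  0.0112 -0.9998] F [-6.7804  2.1863  6.3408] M [0.4137 1.0446 0.0464] w 0.067 bay(grasp) [17.105   0.2141 65.842 ]
```

```bash
python3 - <<'E'
from h import *
s=imaging.read_camera("side"); crop(s,440,260,80,80,9,"pics/s19.png"); cv2.imwrite("pics/side19.png",s[:,:,::-1])
t=imaging.read_camera("top");crop(t,330,95,90,80,8,"pics/t19.png"); cv2.imwrite("pics/top19.png",t[:,:,::-1])
E
```

```text
(no output)
```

View pics/s19.png

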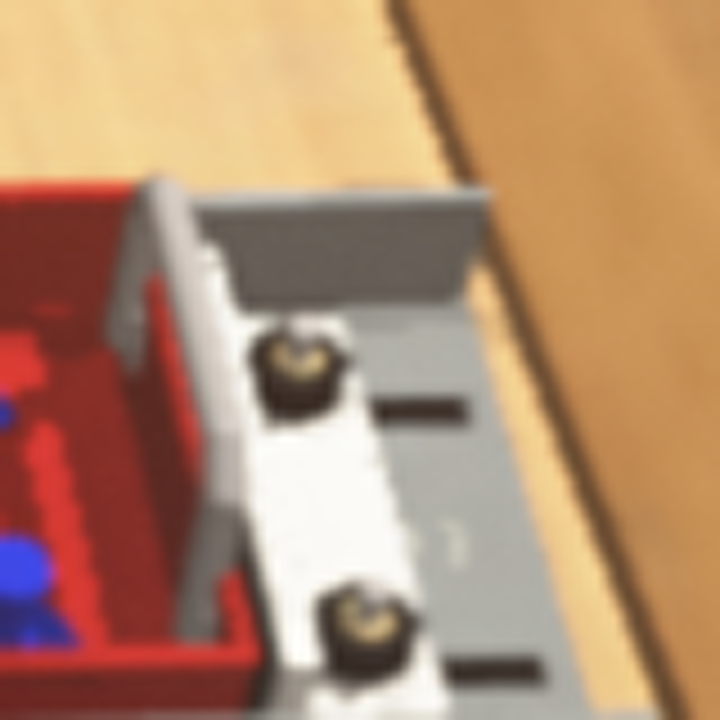

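View pics/t19.png

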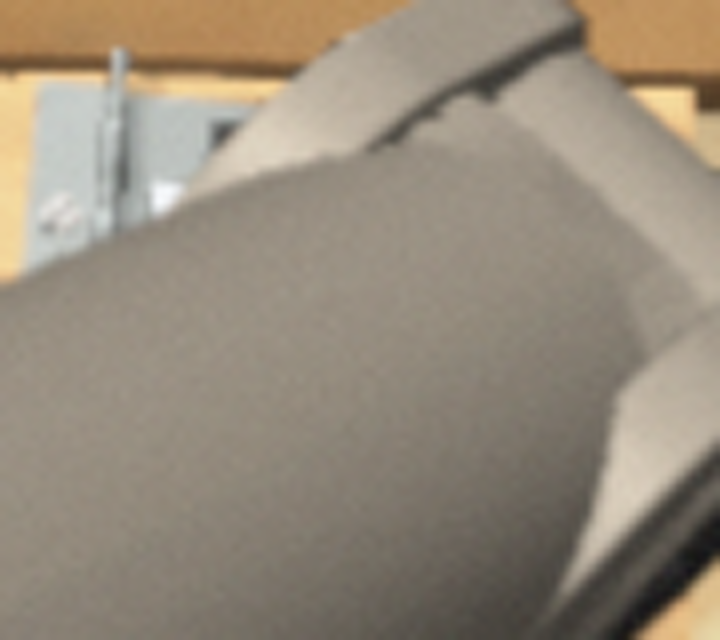

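```bash
python3 - <<'E'
from h import *
S=lambda X,Y:(440+(X+.5)/9-.5,260+(Y+.5)/9-.5)
for nm,p,z in [("FR rim",(264,660),.040),("FL rim",(140,184),.040),("white R",(276,655),.028),("white L",(210,248),.028),("white mid",(248,520),.028)]: print(nm,bay(onz("side",S(*p),z)))
a=cv2.imread("pics/side0.png");b=cv2.imread("pics/side19.png")
for n,im in(("0",a),("19",b)): cv2.imwrite(f"pics/k{n}.png",cv2.resize(im[260:340,440:520],None,fx=5,fy=5,interpolation=cv2.INTER_CUBIC))
cv2.imwrite("pics/k.png",np.hstack([cv2.imread("pics/k0.png"),cv2.imread("pics/k19.png")]))
# stop shift by template of the plate/knobs/right part
g=lambda im:cv2.cvtColor(im,cv2.COLOR_BGR2GRAY).astype(np.float32)
A,B=g(a),g(b)
T=A[293:338,466:490]
r=cv2.matchTemplate(B[283:348,456:500],T,cv2.TM_CCOEFF_NORMED);print(cv2.minMaxLoc(r)); print(cv2.phaseCorrelate(A[293:338,466:490],B[293:338,466:490]))
E
```

```text
FR rim [162.3504 -52.1259  40.    ]
FL rim [160.8524  56.9236  40.    ]
white R [168.2024 -41.5871  28.    ]
white L [174.3452  51.9864  28.    ]
white mid [169.0747 -12.0378  28.    ]
(-0.0954340398311615, 0.9907060265541077, (5, 20), (10, 10))
((-0.06982788638884507, 0.5301932754532821), 0.9630801439285278)
```

View pics/k.png

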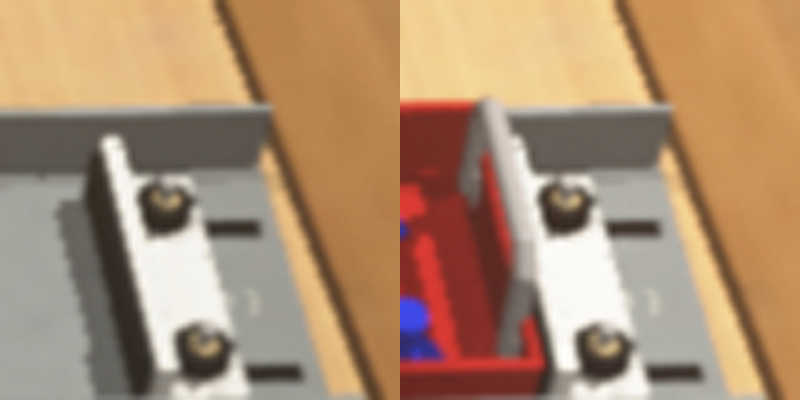

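>>> {"method": "apply_moves", "body": {"increments": [[0,0,-0.8,-0.3,0.5,-0.1,1],[0,0,-0.8,-0.3,0.4,-0.1,1],[0,0,-0.5,0,0.1,0,1],[0.5,0,-0.3,0,0.1,0,1],[1,0,-0.3,0,0.1,0,1],[1,0,-0.3,0,0.1,0,1],[1,0,-0.3,0,0.1,0,1],[1,0,-0.3,0,0.1,0,1]]}}

```text
t: 27.35
eef_pos: [0.5687, -0.2937, 0.0497]
tool_rot: [0.001, 1.0, -0.031, 0.003]
contact_force: [-4.1, -0.2, -1.6]
gripper_width: 0.068
```

```bash
python3 - <<'E'
from h import *
st()
E
```

```text
t 27.35 p [ 0.5687 -0.2937  0.0497] hd -3.59 z [ 0.0066 -0.0012 -1.    ] F [-4.104  -0.1839 -1.6367] M [0.0583 0.5973 0.032 ] w 0.068 bay(grasp) [19.1258  0.0175 68.3603]
```

>>> {"method": "apply_moves", "body": {"increments": [[1,0,0.3,0,0,0,1],[1,0,0.3,0,0,0,1],[1,0,0.2,0,0,0,1],[1,0,0,0,0,0,1],[1,0,0,0,0,0,1],[0,0,0,0,0,0,1],[0,0,0,0,0,0,1],[0,0,0,0,0,0,1]]}}

```text
t: 28.35
eef_pos: [0.5702, -0.2938, 0.0481]
tool_rot: [-0.001, 0.999, -0.032, -0.0]
contact_force: [-5.1, 0.2, 0.0]
gripper_width: 0.067
```

```bash
python3 - <<'E'
from h import *
st()
E
```

```text
t 28.35 p [ 0.5702 -0.2938  0.0481] hd -3.65 z [-0.0002  0.0012 -1.    ] F [-5.1232  0.1896  0.0151] M [0.0132 0.7858 0.0238] w 0.067 bay(grasp) [20.7632 -0.0585 66.755 ]
```

>>> {"method": "apply_moves", "body": {"increments": [[0.8,0,0,0,0.1,0,1],[0.8,0,0,0,0.1,0,1],[0.8,0,0,0,0.1,0,1],[0,0,0,0,0,0,1],[0,0,0,0,0,0,1],[0,0,0,0,0,0,1],[0,0,0,0,0,0,1],[0,0,0,0,0,0,1]]}}

```text
t: 29.35
eef_pos: [0.5701, -0.2938, 0.0475]
tool_rot: [-0.001, 0.999, -0.032, 0.0]
contact_force: [-4.4, 0.8, 0.2]
gripper_width: 0.073
```

```bash
python3 - <<'E'
from h import *
st()
s=imaging.read_camera("side"); crop(s,440,260,80,80,9,"pics/s20.png"); cv2.imwrite("pics/side20.png",s[:,:,::-1])
A=cv2.cvtColor(cv2.imread("pics/side0.png"),cv2.COLOR_BGR2GRAY).astype(np.float32);B=cv2.cvtColor(s,cv2.COLOR_RGB2GRAY).astype(np.float32)
print(cv2.phaseCorrelate(A[293:338,468:490],B[293:338,468:490]))
E
```

```text
t 29.35 p [ 0.5701 -0.2938  0.0475] hd -3.69 z [ 0.0006  0.0025 -1.    ] F [-4.3658  0.8322  0.1586] M [0.0445 0.7172 0.0181] w 0.073 bay(grasp) [20.6416 -0.029  66.2364]
((0.10267007804863049, 0.42036601684976205), 1.0106377197636498)
```

View pics/s20.png

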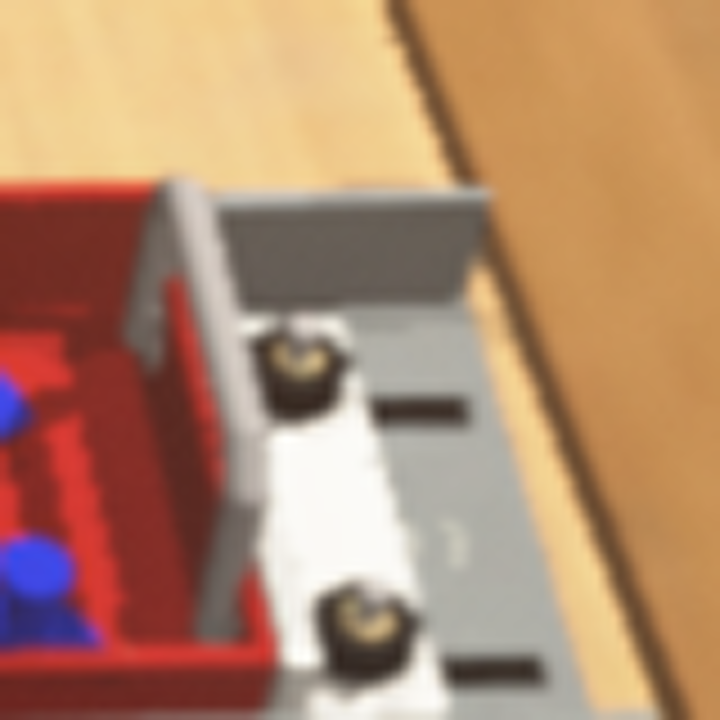

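>>> {"method": "apply_moves", "body": {"increments": [[1,0,-0.1,0,0.1,0,1],[1.2,0,-0.1,0,0.1,0,1],[1.2,0,-0.1,0,0.1,0,1],[1.2,0,-0.1,0,0.1,0,1],[1.2,0,-0.1,0,0.1,0,1],[1.2,0,-0.1,0,0.1,0,1],[1.2,0,-0.1,0,0.1,0,1],[1.2,0,-0.1,0,0.1,0,1]]}}

```text
t: 30.4
eef_pos: [0.57, -0.2936, 0.0472]
tool_rot: [-0.004, 0.999, -0.033, -0.001]
contact_force: [-7.8, 1.6, 3.2]
gripper_width: 0.068
```

```bash
python3 - <<'E'
from h import *
st()
E
```

```text
t 30.40 p [ 0.57   -0.2936  0.0472] hd -3.82 z [-0.0016  0.008  -1.    ] F [-7.8259  1.5757  3.1679] M [0.2088 1.3914 0.0697] w 0.068 bay(grasp) [20.5994  0.024  65.8737]
```

>>> {"method": "apply_moves", "body": {"increments": [[0,0,-0.7,-0.2,0.2,-0.1,1],[0,0,-0.7,-0.2,0.2,-0.1,1],[0,0,-0.5,0,0.1,0,1],[0.5,0,-0.3,0,0.1,0,1],[1,0,-0.3,0,0.1,0,1],[1,0,-0.2,0,0.1,0,1],[1,0,-0.2,0,0.1,0,1],[1,0,-0.2,0,0.1,0,1]]}}

```text
t: 31.4
eef_pos: [0.5708, -0.2936, 0.0491]
tool_rot: [-0.001, 0.999, -0.032, 0.005]
contact_force: [-6.5, 0.0, -0.6]
gripper_width: 0.07
```

```bash
python3 - <<'E'
from h import *
st()
s=imaging.read_camera("side"); crop(s,440,260,80,80,9,"pics/s21.png"); cv2.imwrite("pics/side21.png",s[:,:,::-1])
A=cv2.cvtColor(cv2.imread("pics/side0.png"),cv2.COLOR_BGR2GRAY).astype(np.float32);B=cv2.cvtColor(s,cv2.COLOR_RGB2GRAY).astype(np.float32)
print(cv2.phaseCorrelate(A[293:338,470:490],B[293:338,470:490]))
E
```

```text
t 31.40 p [ 0.5708 -0.2936  0.0491] hd -3.68 z [ 0.0093  0.0019 -1.    ] F [-6.4725  0.0391 -0.6482] M [0.0738 1.1584 0.053 ] w 0.070 bay(grasp) [21.1084  0.2    67.8218]
((-0.029714505566216687, 0.5135371801554278), 0.9784705996513366)
```

View pics/s21.png

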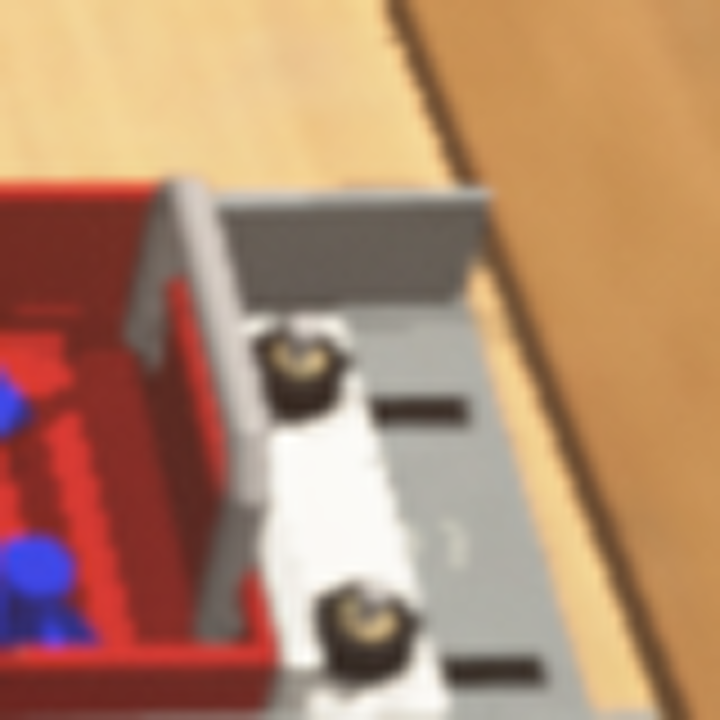

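The tray slid at about 4–5 N. It now stands still at 6.5 N with the rear slightly unloaded, and the stop's knobs haven't shifted in the picture, so it is touching the stop. Next I lower the rear, relax the push and release.

>>> {"method": "apply_moves", "body": {"increments": [[-0.4,0,0.7,0,0,0,1],[-0.3,0,0.7,0,0,0,1],[-0.2,0,0.6,0,0,0,1],[-0.2,0,0,0,0,0,1],[-0.2,0,0,0,0,0,1],[0,0,0,0,0,0,1],[0,0,0,0,0,0,1],[0,0,0,0,0,0,1]]}}

```text
t: 32.45
eef_pos: [0.57, -0.2935, 0.0474]
tool_rot: [-0.001, 0.999, -0.032, 0.005]
contact_force: [-4.5, 0.3, -0.5]
gripper_width: 0.07
```

```bash
python3 - <<'E'
from h import *
st()
S=lambda X,Y:(440+(X+.5)/9-.5,260+(Y+.5)/9-.5)
for nm,p,z in [("FR rim s21",(277,660),.040),("FL rim",(163,184),.040)]: print(nm,bay(onz("side",S(*p),z)))
E
```

```text
t 32.45 p [ 0.57   -0.2935  0.0474] hd -3.67 z [ 0.0104  0.0019 -0.9999] F [-4.491   0.2573 -0.5423] M [0.0842 0.6546 0.072 ] w 0.070 bay(grasp) [20.3625  0.2585 66.0691]
FR rim s21 [164.5021 -52.1855  40.    ]
FL rim [165.0071  56.8083  40.    ]
```

>>> {"method": "apply_moves", "body": {"increments": [[-0.5,0,0,0,0,0,1],[-0.5,0,0,0,0,0,1],[-0.5,0,0,0,0,0,1],[-0.4,0,0.1,0,0,0,1],[0,0,0,0,0,0,1],[0,0,0,0,0,0,1],[0,0,0,0,0,0,1],[0,0,0,0,0,0,1]]}}

```text
t: 33.45
eef_pos: [0.5702, -0.2935, 0.0477]
tool_rot: [-0.0, 0.999, -0.032, 0.007]
contact_force: [-1.4, 0.0, -0.7]
gripper_width: 0.072
```

```bash
python3 - <<'E'
from h import *
st()
E
```

```text
t 33.45 p [ 0.5702 -0.2935  0.0477] hd -3.63 z [ 0.0141  0.0005 -0.9999] F [-1.3529  0.0281 -0.714 ] M [-0.0228  0.2055 -0.0123] w 0.072 bay(grasp) [20.469   0.2594 66.4384]
```

>>> {"method": "apply_moves", "body": {"increments": [[0,0,0,0,0,0,0],[0,0,0,0,0,0,-0.3],[0,0,0,0,0,0,-0.5],[0,0,0,0,0,0,-0.5],[0,0,0,0,0,0,-0.5],[0,0,0,0,0,0,-0.5],[0,0,0,0,0,0,-0.5],[0,0,0,0,0,0,-0.5]]}}

```text
t: 34.45
eef_pos: [0.5723, -0.2938, 0.0489]
tool_rot: [0.0, 0.999, -0.031, 0.009]
contact_force: [0.1, 0.2, 0.2]
gripper_width: 0.747
```

```bash
python3 - <<'E'
from h import *
st()
s=imaging.read_camera("side"); crop(s,320,230,200,150,4,"pics/s22.png"); cv2.imwrite("pics/side22.png",s[:,:,::-1])
E
```

```text
t 34.45 p [ 0.5723 -0.2938  0.0489] hd -3.60 z [ 0.0179 -0.0006 -0.9998] F [0.0884 0.2384 0.2295] M [ 0.005  -0.0251 -0.0199] w 0.747 bay(grasp) [22.5025  0.0836 67.6358]
```

View pics/s22.png

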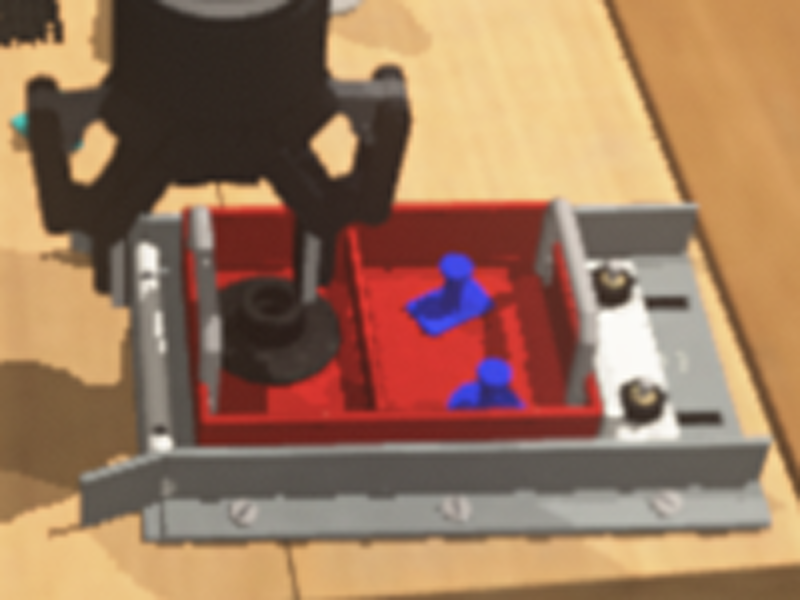

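>>> {"method": "apply_moves", "body": {"increments": [[0,0,-10,0,0,0,-0.5],[0,0,-20,0,0,0,-0.5],[0,0,-30,0,0,0,-0.5],[0,0,-40,0,0,0,-0.5],[0,0,-40,0,0,0,-0.5],[0,-30,-40,0,0,0,-0.5],[0,-45,-20,0,0,0,-0.5],[0,-45,0,0,0,0,-0.5]]}}

```text
t: 35.5
eef_pos: [0.576, -0.1779, 0.2663]
tool_rot: [0.002, 0.999, -0.037, 0.014]
contact_force: [1.0, 0.5, -0.6]
gripper_width: 0.752
```

>>> {"method": "apply_moves", "body": {"increments": [[0,-50,0,0,0,0,-0.5],[0,-50,0,0,0,0,-0.5],[0,-50,0,0,0,0,-0.5],[0,-50,0,0,0,0,-0.5],[0,-30,0,0,0,0,-0.5],[0,-10,0,0,0,0,-0.5],[0,0,0,0,0,0,-0.5],[0,0,0,0,0,0,-0.5]]}}

```text
t: 36.5
eef_pos: [0.5943, 0.068, 0.278]
tool_rot: [-0.0, 0.999, -0.038, 0.02]
contact_force: [0.7, 0.6, -0.2]
gripper_width: 0.749
```

```bash
python3 - <<'E'
from h import *
st()
s=imaging.read_camera("side"); crop(s,340,260,180,110,4.4,"pics/s23.png"); cv2.imwrite("pics/side23.png",s[:,:,::-1])
t=imaging.read_camera("top");crop(t,315,90,110,140,4.2,"pics/t23.png"); cv2.imwrite("pics/top23.png",t[:,:,::-1])
for n,a,b,sl in (("side","side0","side23",(slice(293,338),slice(472,490))),("top","top0","top23",(slice(106,132),slice(348,396)))):
    A=cv2.cvtColor(cv2.imread(f"pics/{a}.png"),cv2.COLOR_BGR2GRAY).astype(np.float32);B=cv2.cvtColor(cv2.imread(f"pics/{b}.png"),cv2.COLOR_BGR2GRAY).astype(np.float32)
    print(n,cv2.phaseCorrelate(A[sl],B[sl]))
E
```

```text
t 36.50 p [0.5943 0.068  0.278 ] hd -4.31 z [ 0.0403 -0.0008 -0.9992] F [ 0.6985  0.6252 -0.2066] M [-0.0133  0.0496  0.027 ] w 0.749 bay(grasp) [ 21.3494 362.6186 296.645 ]
side ((-0.009515608553304133, 0.4970123876777599), 1.0012403857560805)
top ((-0.13930968990197456, 0.34919759654076366), 0.8586783714500474)
```

View pics/s23.png

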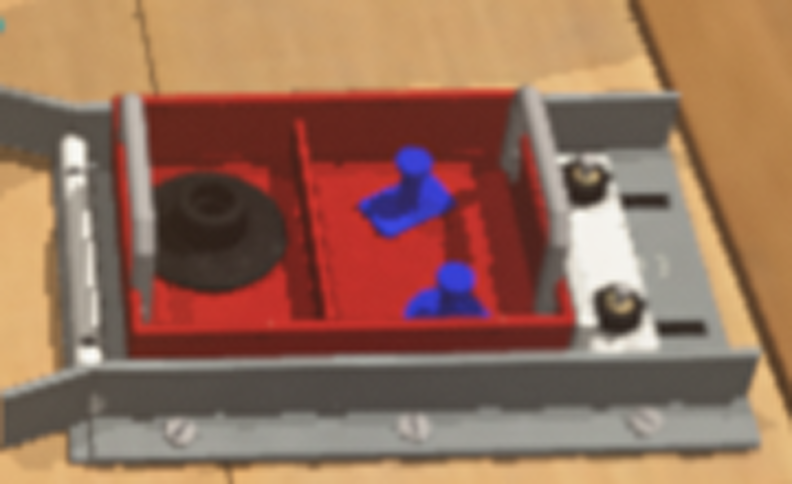

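View pics/t23.png

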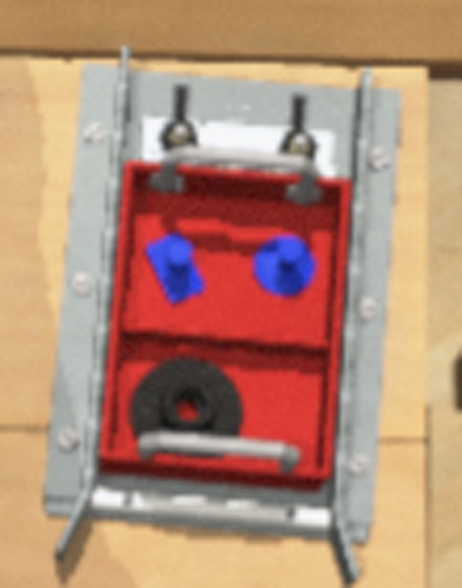

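View pics/top23.png

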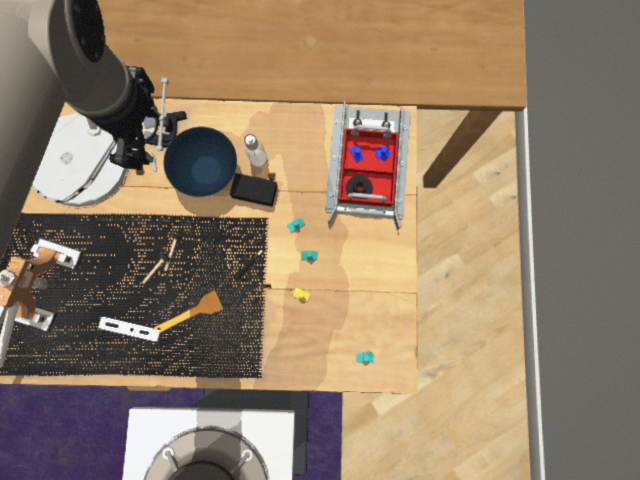

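```bash
python3 - <<'E'
from h import *
P=lambda X,Y:(315+(X+.5)/4.2-.5,90+(Y+.5)/4.2-.5); S=lambda X,Y:(340+(X+.5)/4.4-.5,260+(Y+.5)/4.4-.5)
for p in [(125,162),(355,180),(324,487),(97,470)]: print("top",bay(onz("top",P(*p),.040)))
for p in [(573,320),(520,93),(116,96),(131,327)]: print("side",bay(onz("side",S(*p),.040)))
A=cv2.imread("pics/side0.png");B=cv2.imread("pics/side23.png")
r=cv2.matchTemplate(B[285:345,462:498],A[295:335,472:488],cv2.TM_CCOEFF_NORMED);i=cv2.minMaxLoc(r);x,y=i[3];print(i, r[y,x-1:x+2],r[y-1:y+2,x])
A=cv2.imread("pics/top0.png");B=cv2.imread("pics/top23.png")
r=cv2.matchTemplate(B[100:132,343:401],A[108:124,351:393],cv2.TM_CCOEFF_NORMED);i=cv2.minMaxLoc(r);x,y=i[3];print(i,r[y,x-1:x+2],r[y-1:y+2,x])
E
```

```text
top [162.5918  55.8177  40.    ]
top [163.528  -56.8496  40.    ]
top [  8.6182 -51.9688  40.    ]
top [ 7.0855 56.5563 40.    ]
side [163.9678 -51.1346  40.    ]
side [164.9158  55.1259  40.    ]
side [15.698  57.6284 40.    ]
side [ 13.9969 -50.2205  40.    ]
(-0.16032341122627258, 0.9990167021751404, (2, 1), (10, 10)) [0.9377 0.999  0.9324] [0.9308 0.999  0.9345]
(-0.31504103541374207, 0.9981273412704468, (1, 16), (8, 8)) [0.8466 0.9981 0.8466] [0.9214 0.9981 0.9234]
```

```bash
python3 - <<'E'
from h import *
def m(a,b,y0,y1,x0,x1):
    A=cv2.imread(f"pics/{a}.png");B=cv2.imread(f"pics/{b}.png")
    r=cv2.matchTemplate(B[y0-4:y1+4,x0-4:x1+4],A[y0:y1,x0:x1],cv2.TM_CCOEFF_NORMED);i=cv2.minMaxLoc(r);x,y=i[3]
    l,c,h=r[y,x-1:x+2]; print(a,b,"best %.3f"%c,"dx %.2f"%(x-4+.5*(l-h)/(l-2*c+h)),"dy",y-4)
for a in("side20","side21","side22"):
    m(a,"side23",318,338,452,473); m(a,"side23",280,335,455,472)
E
```

```text
side20 side23 best 0.996 dx 0.04 dy 0
side20 side23 best 0.997 dx -0.09 dy 0
side21 side23 best 0.990 dx -0.06 dy 0
side21 side23 best 0.985 dx -0.30 dy 0
side22 side23 best 0.999 dx 0.13 dy 0
side22 side23 best 0.999 dx 0.03 dy 0
```

The tray hasn't moved since contact (0.1 px or less against the level contact picture), and the stop hasn't moved in either view. Handing in.

```bash
python3 -c "
from station import bot
print(bot.hand_in())"
```

```text
the job is handed in; nothing more can be done
None
```

The red tray is in its bay, touching the rubber stop and released. The job was handed in at about 37 s; no verdict was given.

**What I did:**
- I took the front bow, raised the front about 9° with the rear edge still on the bench, lined the tray up and pushed its front over the strip.
- I set the front down on the bay floor, moved my grip to the rear bow, pushed on until the rear edge was past the strip, and lowered it behind.
- I then slid the tray forward in steps of about 1 mm until it stopped, eased the push to about 1.4 N and let go.

**What the last checks showed:**
- **Contact with the stop:** the tray had been sliding at 4–5 N, then stood still at 6.5 N with its rear slightly unloaded. The highest push I read near the stop was 7.8 N, below its 12 N limit.
- **Stop not shifted:** its picture position is unchanged between the first and last images in both views.
- **Tray after release:** it stayed put, within about 0.1 px. The disc and both blue tabs are inside, and nothing around the bay looks moved in the last top view.

**What failed or disagreed:**
- **Push stalled twice:** the gripper was pressing down by about 6 N, once at the strip and once on the bay floor. I lifted slightly and straightened it each time.
- **Front-end position:** the cameras put the tray's front end at 163–165 mm behind the strip, and the arm's own position gives about 166.5 mm. The stop face measured 165–168 mm. I relied on the force for contact, because the pictures are only good to about 2 mm.
- **Sideways position:** the two cameras differed by 2–3 mm during entry, so I steered between them. I felt no more than about 2 N of side force.

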